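# Unpin a wash carrier and invert its tubes onto drying pegs

## Task

Draw the yellow-headed locking pin up out of the carrier and park it in the yellow notch bracket at the carrier's side, hanging by its collar, pushed in to the closed end of the slot. Then slide the red keeper fully open by its black knob, and put every tube mouth-down over a drying peg of its own, its rim down on the board. When the carrier is empty slide the keeper fully home again, leaving the pin parked and the timer and petri dish undisturbed.

Things in the scene. Friction and masses are not known exactly. Their poses are not given: they have to be found in the camera images.
- carrier: fixed wash carrier: aluminium tray 130 (x) x 246 (y) x 8 mm. Origin on the bench at mid-tray, x to the rear fence, y to the pin and notch side, z up. White V cradles at y = +66, 0, -66 mm, x = -36 and +34 mm, under 50 mm high; between them free down to the tray. Fence behind the tube bases at x 50 to 55 mm, 42 mm high. Only keeper, pin and knob stand above z 67 mm; keeper guide blocks 65 mm high
- pin: loose locking pin, 60 g, upright in the bore through keeper and guide block (carrier x 67, y 108) at the start. Origin: underside centre of its collar, z up the pin. Below it a steel shank 10 mm dia, 45 mm long (bore 13 mm wide: rise 45 mm to clear). Collar 24 mm dia, 4 mm thick; above it the yellow round knob 16 mm dia, z 4 to 34 mm, gripped from above
- notch (a point): parking place of the pin's origin: in the slot near its closed end, on the top face of the yellow bracket (plate 6 mm thick, top 60 mm over the bench). Axes as the carrier. Slot 14 mm wide along x, open towards carrier -x (the robot): ends 7 mm on the +x side, mouth 31 mm on the -x side, flared to 42 mm. Plate reaches 18 mm to either side; post from 17 mm on the +x side
- keeper (a joint): slide of the red keeper comb, m: 0 = home (three teeth 14 mm wide lie 2 mm above the base ends of the tubes, up to 25 mm over them, comb top 75 mm above the bench), 0.034 = fully open (moved to carrier +y, teeth between the tubes). 2 N friction, stays where left. Locked while the pin is in
- keeper_knob (a point): on the axis of the keeper's upright black knob, 14 mm dia, standing from 20 mm below to 14 mm above this point (point 95 mm above the bench); moves with the keeper, axes as the carrier
- drying_rack: loose drying rack 110 x 224 x about 160 mm, 1.5 kg: grey foot, white board 56 mm wide, 6 mm thick, leaning 20 deg (high side to the robot), three blue pegs. Origin underside centre, z up, x away from the robot, y along the pegs. Pegs stand square on the board, leaning 20 deg towards rack +x: direction (0.342, 0, 0.940) in the rack frame. A knock can shift it
- tube1: loose pale plastic tube with blue rings (may be absent), 40 mm dia, 34 mm bore, 95 mm long, 50 g. Origin: outer centre of the closed end; z along the tube to its open mouth. At the start it lies in the cradle at carrier y = +66 mm, axis 47 mm above the bench, mouth towards carrier -x; at mid-length it can be gripped across from above
- tube1_mouth (a point): centre of the open rim of tube 1, 95 mm along z from its origin
- tube2: loose pale plastic tube with blue rings (may be absent), 40 mm dia, 34 mm bore, 95 mm long, 50 g. Origin: outer centre of the closed end; z along the tube to its open mouth. At the start it lies in the cradle at carrier y = 0, axis 47 mm above the bench, mouth towards carrier -x; at mid-length it can be gripped across from above
- tube2_mouth (a point): centre of the open rim of tube 2, 95 mm along z from its origin
- tube3: loose pale plastic tube with blue rings (may be absent), 40 mm dia, 34 mm bore, 95 mm long, 50 g. Origin: outer centre of the closed end; z along the tube to its open mouth. At the start it lies in the cradle at carrier y = -66 mm, axis 47 mm above the bench, mouth towards carrier -x; at mid-length it can be gripped across from above
- tube3_mouth (a point): centre of the open rim of tube 3, 95 mm along z from its origin
- peg1_foot (a point): foot of peg 1 on the top face of the board (85 mm above the rack's underside; rack y +80 mm). Peg 16 mm dia, 72 mm long, round tip
- peg1_tip (a point): tip of peg 1, 72 mm along the peg from its foot
- peg2_foot (a point): foot of peg 2 on the top face of the board (85 mm above the rack's underside; rack y 0 mm). Peg 16 mm dia, 72 mm long, round tip
- peg2_tip (a point): tip of peg 2, 72 mm along the peg from its foot
- peg3_foot (a point): foot of peg 3 on the top face of the board (85 mm above the rack's underside; rack y -80 mm). Peg 16 mm dia, 72 mm long, round tip
- peg3_tip (a point): tip of peg 3, 72 mm along the peg from its foot
- timer: white countdown timer 62 x 66 x 19 mm, bystander, to be left where it lies; origin underside centre
- petri_dish: clear petri dish 61 mm dia, 15 mm high, bystander, to be left where it lies; origin underside centre

How it is judged:
By the outcome, as a careful person would: the job done as asked, in the order asked, and still so for the second after the job is handed in, with the robot touching nothing.
Of tube1, tube2, tube3 only 2 to 3 are there at a start; the rules pass over those that are not, and their reading is None.
At some moment in a run one of drying_rack may be knocked a few centimetres aside while the robot is not near it.
It also fails if it takes over 210 s, if anything falls off the work surface, if the arm or the gripper's body presses on something with over 40 N, if the wrist force passes 120 N, or if a joint passes its speed limit or range.

## Robot

A 6-joint arm with a two-finger parallel gripper is mounted at the origin on a cart in front of the work surface, level with it; the furniture and walls round the work are solid. World frame = base frame: x ahead of the robot, y to its left, z up, the work surface at z = 0. Lengths are in m, angles in degrees, forces in N, time in s.
With the tool pointing down it reaches from about 0.25 to 0.775 m from the base axis. Payload 4 kg.
Tool frame: the origin (TCP) lies midway between the tips of the shut fingers; the grasp point (between the pads) lies 19 mm behind it (r.grip_depth is the distance from the TCP to the grasp point, in m); z points along the fingers, y is the line along which they close (so a half turn about z gives the same grasp; the last joint's range is limited). The gripper opens to 94 mm and grips with 3 to 60 N. Pads are 16 mm wide; open, the fingers measure 119 mm over their backs; the gripper's body (75 mm by 177 mm) begins 78 mm behind the grasp point.
Start: joints at [67.431, 4.996, 78.535, -0, 96.463, -5.907], TCP at [0.158, 0.527, 0.206] pointing down, gripper open.
Joint ranges: [-177.83, 177.83], [-43.37, 116.18], [15.69, 146.23], [-61.86, 241.86], [9.47, 152.12], [-147.06, 147.06]. Speed limits (degrees/s): [159.86, 159.86, 180, 180, 180, 180].

## Interface

Orientations are given as [roll, pitch, yaw] about the fixed x, y, z axes, in that order (R = Rz(yaw) Ry(pitch) Rx(roll)).
In Python, from station import r gives the robot as it stands.
- The arm moves only by the tool step_arm, never from a script. Its argument "targets" is a list of rows, each a list of 3 entries, a list of its own where there are three numbers: the turn, a rotation vector about the tool's x, y, z scaled (see below), then the shift along the tool's x, y, z scaled (see below), then the closure, from 0 (fully open) to 1 (shut). In form: [[[ax, ay, az], [dx, dy, dz], jaw], ...]. A call has 1 to 12 rows; each row is the pose to reach, as a shift and turn from the pose commanded when the call began, along the tool's axes at that moment, turning the shorter way round; what a row does not reach only later rows make up. The controller multiplies each number of a shift by 120 mm and each number of a turn by 180 degrees. A row lasts 1/10 s, in which the tool goes at most 50 mm and 8.59 degrees, less where a joint would pass 70% of its speed; a pose out of reach is approached as far as the arm can. A call with a number of a shift or a turn outside -1 to 1 is refused whole. A call with a gripper value outside its range is refused whole. The fingers move at their own pace and stop on an object; "force" is the grip in N (left out, the last holds). Time passes only in rows, so rows that repeat a pose let the fingers close. It gives the time, the measured TCP pose, the force, the opening and the grip force at its end, in the units of the state.
- r.sense(): the state, without advancing time (a new reading comes with each control period).
- r.get_image(name): name is "scene" or "top" or "wrist"; returns a dict with "img" (480x640x3 uint8, red, green, blue), "K" (3x3 intrinsics, pixels), "k1" (the pictures are not rectified: a ray, as slopes to the right and down, at radius r is drawn at 1 + k1 r^2 times it, then the intrinsics apply), "view" (4x4, takes a point from world to camera coordinates); the wrist camera has in their place "tool_from_camera" (4x4, takes a point from camera to tool coordinates, whose origin is the TCP and whose axes are the flange's). Camera axes: x right, y up, looking along -z (the intrinsics and any distortion apply to the point x, -y, -z); pixel columns grow to the right and rows downward; lengths in m; the calibration is good to about 2 mm. A picture is of the moment at which its call begins: read the wrist's pose just before it. There is no depth.
- r.sign_off(): hands the job in; it is judged then, once.
The state is a dict: "clock": time; "q": joint angles; "qvel": joint speeds; "tau": joint torques, N m; "eef_pos": TCP position; "orientation": TCP orientation; "wrist_force": force on the tool from outside, world axes, zero at the start; "torque": the same for the moment, N m; "opening": opening from 0.0 (shut) to 1.0 (fully open); "gripper_force": force on a finger pad.
Only numpy, scipy, OpenCV 4.12 (cv2) and the standard library are available. Lean on these libraries where they do the work, as an engineer would, in place of code of your own. Each camera call takes 0.05 s, during which the arm holds its last target. There are 200 camera calls.

## Working session

There is one attempt and no reset: what is moved stays moved. The work goes in short steps, Python scripts to look and compute and a tool call to move; the robot and the scene stay as the last step left them, time stands still between calls to the robot, and variables do not carry over. Pictures are saved under pics/ and viewed, at most 14 in all, crops included, and the job is handed in when it is done.

Besides the shell and the picture viewer there is one more tool, called after "Emit:" as name(argument=value, ...) on one line, values as JSON. step_arm: Moves the arm, as the interface text tells. Its arguments: {"type":"object","properties":{"targets":{"type":"array","items":{"type":"array"}},"force":{"type":"number"}},"required":["targets"]}

```bash
mkdir -p pics; ls; cat > h.py <<'E'
import numpy as np, cv2
from scipy.spatial.transform import Rotation as Rn
from station import r
def save(cam,name):
    s=r.sense(); d=r.get_image(cam)
    cv2.imwrite(f'pics/{name}.png',d['img'][:,:,::-1])
    if cam=='wrist':
        T=np.eye(4);T[:3,:3]=Rn.from_euler('xyz',s['orientation'],degrees=True).as_matrix();T[:3,3]=s['eef_pos']
        d['view']=np.linalg.inv(T@d['tool_from_camera'])
    np.savez(f'pics/{name}.npz',**{k:d[k] for k in('img','K','k1','view')})
    return d
def load(name): return dict(np.load(f'pics/{name}.npz'))
def proj(d,P):
    P=np.atleast_2d(P);V=d['view'];c=P@V[:3,:3].T+V[:3,3]
    x=c[:,0]/-c[:,2];y=-c[:,1]/-c[:,2];f=1+d['k1']*(x*x+y*y);K=d['K']
    return np.c_[K[0,0]*x*f+K[0,2],K[1,1]*y*f+K[1,2]]
def ray(d,uv):
    K=d['K'];u=cv2.undistortPoints(np.array([[uv]],float),K,np.array([float(d['k1']),0,0,0]))[0,0]
    M=np.linalg.inv(d['view']);v=M[:3,:3]@np.array([u[0],-u[1],-1]);return M[:3,3],v
def onz(d,uv,z):
    o,v=ray(d,uv);return o+v*(z-o[2])/v[2]
def tri(obs):
    A=np.zeros((3,3));b=np.zeros(3)
    for d,uv in obs:
        o,v=ray(d,uv);v/=np.linalg.norm(v);P=np.eye(3)-np.outer(v,v);A+=P;b+=P@o
    return np.linalg.solve(A,b)
E
python3 - <<'E'
from h import *
for c in('scene','top','wrist'): d=save(c,c+'0'); print(c,np.linalg.inv(d['view'])[:3,3],d['k1'])
s=r.sense();print(s)
E
```

```text
pics
scene [-0.02604402 -0.55689076  0.79068411] 0.032409807530553
top [ 0.32506252 -0.00673307  1.32646551] -0.15209548707646797
wrist [0.09523676 0.54622225 0.38309343] 0.01583522104389014
{'clock': 0.15, 'q': array([ 6.74317985e+01,  5.03197234e+00,  7.86027258e+01,  1.00129358e-03,
        9.64631743e+01, -5.90598389e+00]), 'qvel': array([ 0.02047223, -0.15980016, -0.206487  , -0.05205371, -0.00155623,
       -0.10268043]), 'tau': array([ 1.53882967e-03, -3.40642762e+01, -3.02792537e+01,  7.17982859e-02,
        3.05267796e-02, -1.10137212e-04]), 'eef_pos': array([0.15752996, 0.52652928, 0.20456719]), 'orientation': array([-1.79902749e+02, -1.10605588e-02,  1.63337885e+02]), 'wrist_force': array([-0.51420485, -0.75405786,  0.40279682]), 'torque': array([0.025885  , 0.00413311, 0.00394177]), 'gripper_force': 0.0, 'opening': 0.9979535537040499}
```

View pics/scene0.png

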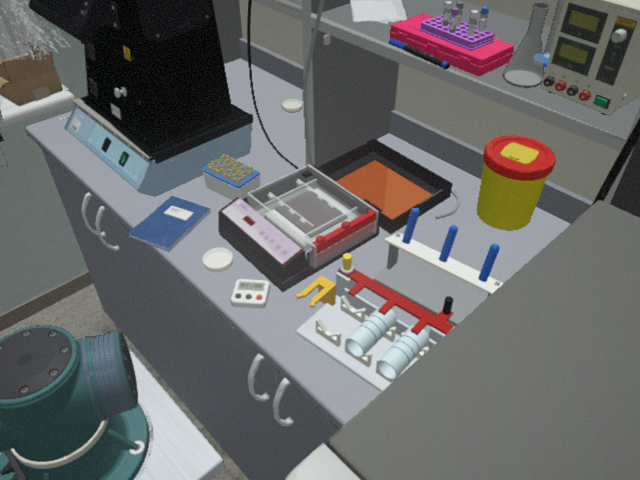

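View pics/top0.png

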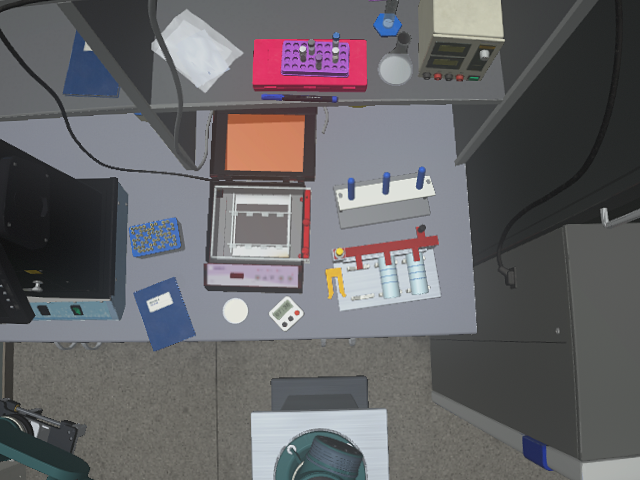

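Top view: carrier at about (385,275) with tubes in the middle and right cradles (tube2, tube3); the left cradle is empty. The rack sits behind it at (385,200), with the timer at (286,313) and the dish at (235,311). I'll enlarge to measure.

```bash
python3 - <<'E'
import cv2
a=cv2.imread('pics/top0.png')[155:320,315:450]
cv2.imwrite('pics/topc.png',cv2.resize(a,None,fx=3.6,fy=3.6,interpolation=cv2.INTER_CUBIC)); print(a.shape)
a=cv2.imread('pics/scene0.png')[195:395,285:525]
cv2.imwrite('pics/scenec.png',cv2.resize(a,None,fx=3,fy=3,interpolation=cv2.INTER_CUBIC))
E
```

```text
(165, 135, 3)
```

View pics/topc.png

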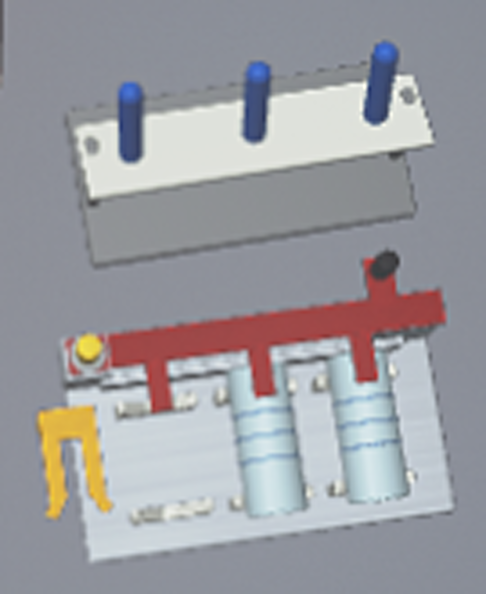

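View pics/scenec.png

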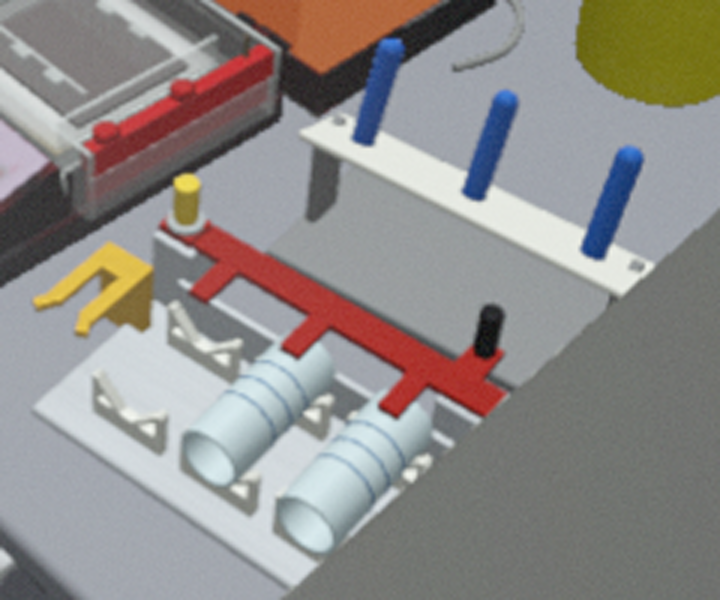

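```bash
cat > fit.py <<'E'
from h import *
from scipy.optimize import least_squares
T=load('top0');S=load('scene0')
t=lambda u,v:(T,((u+.5)/3.6-.5+315,(v+.5)/3.6-.5+155))
s=lambda u,v:(S,((u+.5)/3-.5+285,(v+.5)/3-.5+195))
def fit(obs,x0):
    def f(p):
        c,sn=np.cos(p[2]),np.sin(p[2]);out=[]
        for P,(d,uv) in obs:
            w=[p[0]+c*P[0]-sn*P[1],p[1]+sn*P[0]+c*P[1],P[2]]
            out+=list(proj(d,w)[0]-uv)
        return out
    q=least_squares(f,x0,loss='soft_l1');print(q.x[:2],np.degrees(q.x[2]));print(np.round(np.array(f(q.x)).reshape(-1,2),1).tolist());return q.x
C=[((-.065,.123,.008),t(90,560)),((-.065,-.123,.008),t(453,510)),((-.065,.123,.008),s(35,408)),
((.067,.108,.109),t(90,343)),((.067,.108,.109),s(187,182)),((-.046,0,.047),s(210,459)),((-.046,-.066,.047),s(308,525))]
if __name__=='__main__':
    c=fit(C,[.45,-.1,0])
    n=np.array([.342,0,.94])
    R=[]
    for y,a,b,e,g in((.08,(130,93),(391,49),(130,158),(365,141)),(0,(258,73),(506,103),(254,138),(475,195)),(-.08,(385,54),(628,159),(376,120),(594,254))):
        f=np.array([0,y,.085]);tp=f+n*.064
        R+=[(tp,t(*a)),(tp,s(*b)),(f,t(*e)),(f,s(*g))]
    k=fit(R,[.6,-.1,0])
    def loc(p,w): 
        d=w[:2]-p[:2];co,sn=np.cos(p[2]),np.sin(p[2]);return np.round([co*d[0]+sn*d[1],-sn*d[0]+co*d[1],w[2]],4)
    K=tri([t(389,258),s(491,313)]);print('knob top',K,loc(c,K))
    for nm,o in(('m2',s(210,459)),('m3',s(308,525))):print(nm,onz(*o,.047),loc(c,onz(*o,.047)))
    for nm,o in(('pin',[t(90,343),s(187,182)]),):w=tri(o);print(nm,w,loc(c,w))
    for o in(t(37,413),t(95,406),t(50,517),t(106,510),t(67,445),s(108,246),s(152,271),s(38,302),s(82,328),s(116,270)):w=onz(*o,.060);print('notch',np.round(w,4),loc(c,w))
    print('ppm top',np.linalg.norm(proj(T,[.4,-.1,.05])-proj(T,[.41,-.1,.05])))
E
python3 fit.py
```

```text
[ 0.45617762 -0.17143097] 6.158141950307703
[[0.3, 1.4], [1.6, 1.0], [-3.1, 0.1], [0.4, -0.5], [0.5, -0.3], [0.2, -1.0], [0.1, -1.3]]
[ 0.64779034 -0.16759448] 7.590003632939107
[[0.6, -0.2], [-0.4, 0.5], [0.7, -2.0], [-1.3, -0.1], [0.7, -0.1], [-0.7, -0.0], [0.4, -1.8], [-1.2, 0.1], [0.7, -0.2], [-0.1, 0.2], [0.4, -2.0], [-1.2, 0.0]]
knob top [ 0.5593003  -0.24470418  0.10589273] [ 0.0947 -0.0839  0.1059]
m2 [ 0.40867919 -0.17759502  0.047     ] [-0.0479 -0.001   0.047 ]
m3 [ 0.41542589 -0.24353608  0.047     ] [-0.0483 -0.0673  0.047 ]
pin [ 0.51046972 -0.05614079  0.10816272] [0.0663 0.1088 0.1082]
notch [ 0.4735 -0.0228  0.06  ] [0.0331 0.1459 0.06  ]
notch [ 0.477  -0.0598  0.06  ] [0.0326 0.1087 0.06  ]
notch [ 0.4072 -0.0291  0.06  ] [-0.0335  0.1467  0.06  ]
notch [ 0.4106 -0.0646  0.06  ] [-0.0338  0.1111  0.06  ]
notch [ 0.4525 -0.0412  0.06  ] [0.0103 0.1298 0.06  ]
notch [ 0.472  -0.0282  0.06  ] [0.0311 0.1407 0.06  ]
notch [ 0.4768 -0.062   0.06  ] [0.0323 0.1066 0.06  ]
notch [ 0.4097 -0.0337  0.06  ] [-0.0314  0.1419  0.06  ]
notch [ 0.4147 -0.0669  0.06  ] [-0.03    0.1084  0.06  ]
notch [ 0.4615 -0.0464  0.06  ] [0.0187 0.1237 0.06  ]
ppm top 4.362896011613585
```

Emit:
step_arm(targets=[[[0, 0, 0], [-0.3, -1, -0.5], 0], [[0, 0, 0], [-0.3, -1, -0.5], 0], [[0, 0, 0], [-0.3, -1, -0.5], 0], [[0, 0, 0], [-0.3, -1, -0.5], 0]])

```text
clock: 0.55
eef_pos: [0.1582, 0.4, 0.2692]
orientation: [179.6, 0.1, 163.2]
wrist_force: [0.2, 0.1, -0.1]
opening: 1.002
gripper_force: 0.0
```

Emit:
step_arm(targets=[[[0, 0, 0], [-0.93, -0.71, 0], 0], [[0, 0, 0], [-0.93, -0.71, 0], 0], [[0, 0, 0], [-0.93, -0.71, 0], 0], [[0, 0, 0], [-0.93, -0.71, 0], 0]])

```text
clock: 0.95
eef_pos: [0.2425, 0.2855, 0.2648]
orientation: [-179.9, 0.0, 162.9]
wrist_force: [0.0, -0.4, -0.4]
opening: 1.002
gripper_force: 0.0
```

```bash
python3 -c "
from h import *;s=r.sense();print(s['q'],s['eef_pos'],s['orientation'],s['clock'])"
```

```text
[ 4.10412458e+01 -1.79020544e+01  9.25141663e+01 -7.99701210e-02
  1.05418745e+02 -3.18961044e+01] [0.2425129  0.28553715 0.26475933] [-1.79933074e+02  4.91644923e-02  1.62916138e+02] 0.95
```

Emit:
step_arm(targets=[[[0, 0, 0], [-0.93, -0.71, 0], 0], [[0, 0, 0], [-0.93, -0.71, 0], 0], [[0, 0, 0], [-0.93, -0.71, 0], 0], [[0, 0, 0], [-0.93, -0.71, 0], 0]])

```text
clock: 1.35
eef_pos: [0.3248, 0.1723, 0.2644]
orientation: [-179.9, -0.0, 162.9]
wrist_force: [-0.9, 1.1, -0.3]
opening: 0.998
gripper_force: 0.0
```

Emit:
step_arm(targets=[[[0, 0, 0], [-0.93, -0.71, 0], 0], [[0, 0, 0], [-0.93, -0.71, 0], 0], [[0, 0, 0], [-0.93, -0.71, 0], 0], [[0, 0, 0], [-0.93, -0.71, 0], 0]])

```text
clock: 1.75
eef_pos: [0.4071, 0.0594, 0.2638]
orientation: [-179.9, -0.1, 163.1]
wrist_force: [-0.1, 1.2, -1.3]
opening: 0.997
gripper_force: 0.0
```

Emit:
step_arm(targets=[[[0, 0, -0.05], [-0.65, -0.71, 0], 0], [[0, 0, -0.09], [-0.65, -0.71, 0], 0], [[0, 0, -0.127], [-0.65, -0.71, 0], 0], [[0, 0, -0.127], [-0.65, -0.71, 0], 0], [[0, 0, -0.127], [-0.65, -0.71, 0], 0], [[0, 0, -0.127], [-0.65, -0.71, 0], 0]])

```text
clock: 2.35
eef_pos: [0.4554, -0.0412, 0.2654]
orientation: [179.9, -0.0, -173.7]
wrist_force: [0.1, 0.1, -0.1]
opening: 1.001
gripper_force: 0.0
```

```bash
python3 -c "
from h import *;s=r.sense();print(s['q'],s['eef_pos'],s['orientation'],s['clock']);d=save('wrist','w1');c=s['eef_pos'];print(d['tool_from_camera'],d['K'])
p=np.array([.45618,-.17143]);a=np.radians(6.158);f=lambda x,y,z:[p[0]+np.cos(a)*x-np.sin(a)*y,p[1]+np.sin(a)*x+np.cos(a)*y,z]
print(proj(d,[f(.067,.108,.109),f(0,.123,.008),f(0,.129,.06)]))"
```

```text
[-1.23194144e+01 -7.13070194e+00  8.37237863e+01  5.85221038e-02
  1.03429201e+02 -1.08589127e+02] [ 0.45536041 -0.04115568  0.26542301] [ 1.79938941e+02 -2.96904002e-03 -1.73716706e+02] 2.35
[[-7.42036674e-05  9.74027245e-01  2.26430829e-01  6.50842335e-02]
 [ 9.99999987e-01  3.97536552e-05  1.56703587e-04  6.29902868e-04]
 [ 1.43632110e-04  2.26430838e-01 -9.74027235e-01 -1.78659676e-01]
 [ 0.00000000e+00  0.00000000e+00  0.00000000e+00  1.00000000e+00]] [[370.42235185   0.         320.3135058 ]
 [  0.         370.42235185 235.27951625]
 [  0.           0.           1.        ]]
[[296.74896214 277.15978528]
 [314.01606454 194.39764267]
 [318.99666183 200.34769958]]
```

View pics/w1.png

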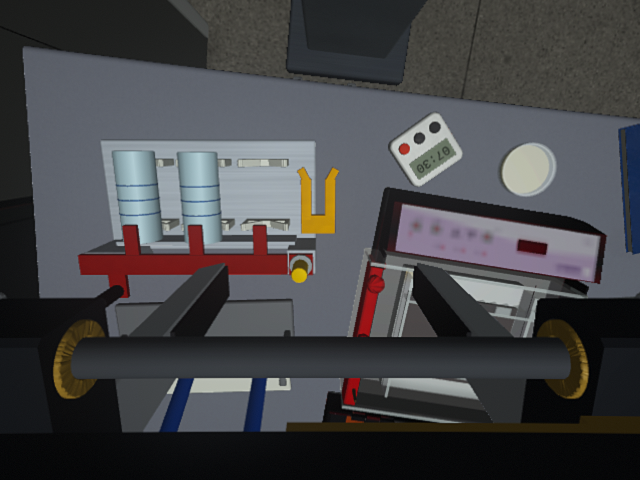

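```bash
python3 - <<'E'
import cv2
a=cv2.imread('pics/w1.png')[130:310,75:345]
cv2.imwrite('pics/w1c.png',cv2.resize(a,None,fx=2.96,fy=2.96,interpolation=cv2.INTER_CUBIC))
E
```

```text
(no output)
```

View pics/w1c.png

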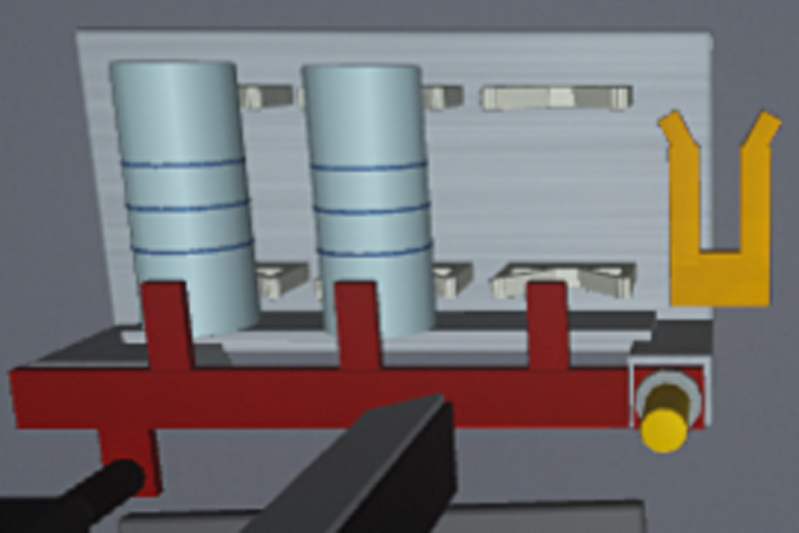

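```bash
cat > fit2.py <<'E'
from fit import *
W=load('w1')
w=lambda u,v:(W,((u+.5)/2.96-.5+75,(v+.5)/2.96-.5+130))
if __name__=='__main__':
    c=fit([((-.065,-.123,.008),w(78,30)),((-.065,.123,.008),w(712,33)),((.067,.108,.109),w(664,431)),((.067,.108,.079),w(669,399))],[.456,-.171,.1])
    def loc(p,v): 
        d=v[:2]-p[:2];co,sn=np.cos(p[2]),np.sin(p[2]);return np.round([co*d[0]+sn*d[1],-sn*d[0]+co*d[1],v[2]],4)
    v=onz(*w(664,431),.109);print('pin',v,loc(c,v))
    for n,q in(('slotL',(699,252)),('slotR',(742,252)),('outL',(670,306)),('outR',(770,306)),('tipL',(679,111)),('tipR',(762,111))):v=onz(*w(*q),.06);print(n,v,loc(c,v))
    for n,q in(('m2',(361,66)),('m3',(174,61))):v=onz(*w(*q),.067);print(n,v,loc(c,v))
    v=tri([t(389,258),s(491,313)]);print('knob',loc(c,v))
    for q in((126,465),):v=onz(*w(*q),.109);print('knob',v,loc(c,v))
E
python3 fit2.py
```

```text
[ 0.45695661 -0.16938541] 7.035460013579873
[[-3.6, -0.9], [-0.5, -4.4], [0.9, 1.2], [0.7, 2.3]]
pin [ 0.50909433 -0.05492185  0.109     ] [0.0658 0.1072 0.109 ]
slotL [ 0.45845108 -0.05006189  0.06      ] [0.0161 0.1182 0.06  ]
slotR [ 0.45678358 -0.03488601  0.06      ] [0.0163 0.1335 0.06  ]
outL [ 0.47913836 -0.05837707  0.06      ] [0.0356 0.1075 0.06  ]
outR [ 0.47521807 -0.02268001  0.06      ] [0.0361 0.1434 0.06  ]
tipL [ 0.41021357 -0.06201241  0.06      ] [-0.0332  0.1123  0.06  ]
tipR [ 0.40708463 -0.03357315  0.06      ] [-0.0329  0.1409  0.06  ]
m2 [ 0.40686426 -0.16895479  0.067     ] [-0.0497  0.0066  0.067 ]
m3 [ 0.41220378 -0.23070782  0.067     ] [-0.0519 -0.0554  0.067 ]
knob [ 0.0923 -0.0873  0.1059]
knob [ 0.53929573 -0.22613043  0.109     ] [ 0.0748 -0.0664  0.109 ]
```

Emit:
step_arm(targets=[[[0, 0, 0], [-0.432, -0.163, 0.4], 0.45], [[0, 0, 0], [-0.432, -0.163, 0.8], 0.45], [[0, 0, 0], [-0.432, -0.163, 1.0], 0.45], [[0, 0, 0], [-0.432, -0.163, 1.0], 0.45], [[0, 0, 0], [-0.432, -0.163, 1.0], 0.45], [[0, 0, 0], [-0.432, -0.163, 1.0], 0.45]])

```text
clock: 3.0
eef_pos: [0.5106, -0.0567, 0.1489]
orientation: [-179.9, 0.3, -173.8]
wrist_force: [0.7, -0.5, -0.4]
opening: 0.559
gripper_force: 0.0
```

```bash
python3 - <<'E'
from h import *
d=save('wrist','w2');s=r.sense();print(s['eef_pos'],s['orientation'],s['q'])
R=Rn.from_euler('xyz',s['orientation'],degrees=True).as_matrix()
print(proj(d,[[.5091,-.0549,.109],s['eef_pos']]))
cv2.imwrite('pics/w2c.png',cv2.resize(d['img'][150:400,200:480,::-1],None,fx=2,fy=2))
E
```

```text
[ 0.51080856 -0.05692957  0.1491798 ] [-179.89251371    0.34813726 -173.76976795] [-1.26894551e+01  1.15005238e+00  8.89648199e+01  1.12012116e-02
  8.95209475e+01 -1.08919419e+02]
[[322.67693136 255.53851709]
 [318.69605593 280.81854263]]
```

View pics/w2c.png

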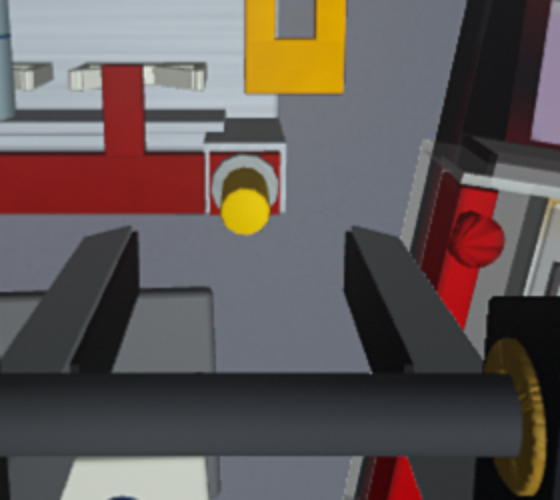

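The pin head is at (322,255) in the full frame, exactly where predicted. Going down to grip it.

Emit:
step_arm(targets=[[[0, 0, 0], [0.012, 0.018, 0.3], 0.45], [[0, 0, 0], [0.012, 0.018, 0.54], 0.45], [[0, 0, 0], [0.012, 0.018, 0.54], 0.45], [[0, 0, 0], [0.012, 0.018, 0.54], 0.45], [[0, 0, 0], [0.012, 0.018, 0.54], 1], [[0, 0, 0], [0.012, 0.018, 0.54], 1], [[0, 0, 0], [0.012, 0.018, 0.54], 1], [[0, 0, 0], [0.012, 0.018, 0.54], 1], [[0, 0, 0], [0.012, 0.018, 0.54], 1], [[0, 0, 0], [0.012, 0.018, 0.54], 1], [[0, 0, 0], [0.012, 0.018, 0.54], 1]], force=20)

```text
clock: 4.15
eef_pos: [0.5078, -0.0552, 0.0811]
orientation: [-180.0, 0.0, -173.8]
wrist_force: [-0.1, -0.5, 1.8]
opening: 0.164
gripper_force: 20.0
```

Emit:
step_arm(targets=[[[0, 0, 0], [0, 0, -0.1], 1], [[0, 0, 0], [0, 0, -0.3], 1], [[0, 0, 0], [0, 0, -0.5], 1], [[0, 0, 0], [0, 0, -0.71], 1], [[0, 0, 0], [0, 0, -0.71], 1], [[0, 0, 0], [0, 0, -0.71], 1]])

```text
clock: 4.75
eef_pos: [0.5076, -0.055, 0.166]
orientation: [180.0, 0.0, -173.8]
wrist_force: [-0.5, 0.4, -0.6]
opening: 0.165
gripper_force: 20.0
```

Emit:
step_arm(targets=[[[0, 0, 0], [0.25, 0.04, 0], 1], [[0, 0, 0], [0.55, 0.09, 0], 1], [[0, 0, 0], [0.85, 0.13, 0], 1], [[0, 0, 0], [0.974, 0.149, 0], 1], [[0, 0, 0], [0.974, 0.149, 0], 1], [[0, 0, 0], [0.974, 0.149, 0], 1], [[0, 0, 0], [0.974, 0.149, 0], 1]])

```text
clock: 5.45
eef_pos: [0.3897, -0.0499, 0.1651]
orientation: [180.0, -0.1, -173.8]
wrist_force: [-0.1, 0.2, 0.2]
opening: 0.165
gripper_force: 20.0
```

```bash
python3 - <<'E'
from h import *
d=save('wrist','w3');s=r.sense();print(s['eef_pos'],s['orientation'],s['q'],s['opening'])
cv2.imwrite('pics/w3c.png',cv2.resize(d['img'][150:450,180:460,::-1],None,fx=2,fy=2))
E
```

```text
[ 0.38986771 -0.04989376  0.16524143] [ 1.79965023e+02 -5.84693250e-02 -1.73788214e+02] [-1.55821091e+01 -1.49168247e+01  1.01484067e+02  1.07895343e-02
  9.35000335e+01 -1.11793225e+02] 0.16450798812839015
```

View pics/w3c.png

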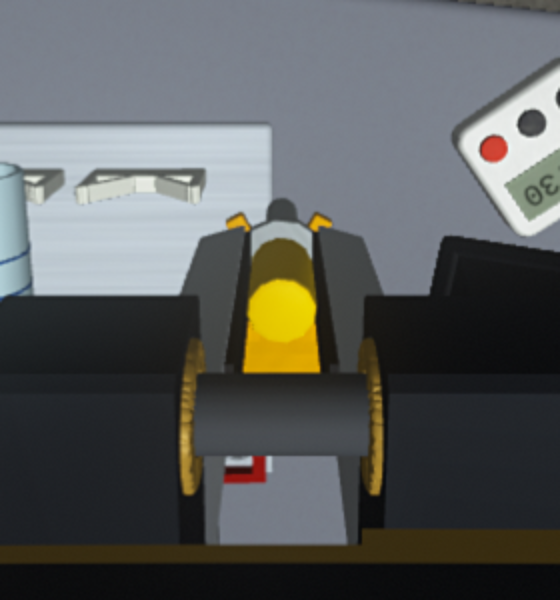

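Emit:
step_arm(targets=[[[0, 0, 0], [0, -0.008, 0.3], 1], [[0, 0, 0], [0, -0.008, 0.6], 1], [[0, 0, 0], [0, -0.008, 0.8], 1], [[0, 0, 0], [0, -0.008, 0.8], 1], [[0, 0, 0], [0, -0.008, 0.8], 1], [[0, 0, 0], [0, -0.008, 0.8], 1]])

```text
clock: 6.1
eef_pos: [0.3911, -0.0512, 0.0716]
orientation: [-179.9, 0.2, -173.8]
wrist_force: [-0.3, -0.1, -0.8]
opening: 0.166
gripper_force: 20.0
```

Emit:
step_arm(targets=[[[0, 0, 0], [-0.1, 0, 0], 1], [[0, 0, 0], [-0.2, 0, 0], 1], [[0, 0, 0], [-0.3, 0, 0], 1], [[0, 0, 0], [-0.4, 0, 0], 1], [[0, 0, 0], [-0.46, 0, 0], 1], [[0, 0, 0], [-0.46, 0, 0], 1]])

```text
clock: 6.7
eef_pos: [0.4454, -0.0448, 0.0697]
orientation: [180.0, -0.0, -173.8]
wrist_force: [-0.4, 0.3, -0.7]
opening: 0.167
gripper_force: 20.0
```

Emit:
step_arm(targets=[[[0, 0, 0], [-0.02, 0, 0], 1], [[0, 0, 0], [-0.035, 0, 0], 1], [[0, 0, 0], [-0.04, 0, 0], 1], [[0, 0, 0], [-0.04, 0, 0], 1]])

```text
clock: 7.1
eef_pos: [0.449, -0.0444, 0.0699]
orientation: [180.0, 0.0, -173.8]
wrist_force: [-0.1, 0.6, -0.5]
opening: 0.167
gripper_force: 20.0
```

Emit:
step_arm(targets=[[[0, 0, 0], [-0.008, 0, 0], 1], [[0, 0, 0], [-0.008, 0, 0], 1], [[0, 0, 0], [-0.008, 0, 0], 1]])

```text
clock: 7.4
eef_pos: [0.4501, -0.0443, 0.0699]
orientation: [180.0, 0.0, -173.8]
wrist_force: [0.3, 0.4, -0.7]
opening: 0.163
gripper_force: 20.0
```

Emit:
step_arm(targets=[[[0, 0, 0], [-0.01, 0, 0], 1], [[0, 0, 0], [-0.01, 0, 0], 1], [[0, 0, 0], [-0.01, 0, 0], 1]])

```text
clock: 7.7
eef_pos: [0.4513, -0.0441, 0.0698]
orientation: [180.0, -0.0, -173.8]
wrist_force: [-1.0, 0.8, -0.7]
opening: 0.165
gripper_force: 20.0
```

Emit:
step_arm(targets=[[[0, 0, 0], [-0.01, 0, 0], 1], [[0, 0, 0], [-0.01, 0, 0], 1], [[0, 0, 0], [-0.01, 0, 0], 1]])

```text
clock: 8.0
eef_pos: [0.4517, -0.0441, 0.0698]
orientation: [180.0, -0.1, -173.8]
wrist_force: [-3.6, -0.9, 1.8]
opening: 0.168
gripper_force: 20.0
```

Emit:
step_arm(targets=[[[0, 0, 0], [0, 0, 0.015], 1], [[0, 0, 0], [0, 0, 0.028], 1], [[0, 0, 0], [0, 0, 0.028], 1], [[0, 0, 0], [0, 0, 0.028], 1]])

```text
clock: 8.4
eef_pos: [0.4517, -0.0441, 0.0661]
orientation: [180.0, -0.1, -173.8]
wrist_force: [-5.1, -0.4, 1.0]
opening: 0.164
gripper_force: 20.0
```

Emit:
step_arm(targets=[[[0, 0, 0], [0.004, 0, 0], 0.65], [[0, 0, 0], [0.004, 0, 0], 0.65], [[0, 0, 0], [0.004, 0, 0], 0.65], [[0, 0, 0], [0.004, 0, 0], 0.65], [[0, 0, 0], [0.004, 0, -0.3], 0.65], [[0, 0, 0], [0.004, 0, -0.6], 0.65], [[0, 0, 0], [0.004, 0, -1], 0.65], [[0, 0, 0], [0.004, 0, -1], 0.65], [[0, 0, 0], [0.004, 0, -1], 0.65]])

```text
clock: 9.3
eef_pos: [0.4531, -0.0442, 0.1881]
orientation: [-179.9, 0.2, -173.8]
wrist_force: [-0.0, -0.6, -0.1]
opening: 0.352
gripper_force: 0.0
```

Emit:
step_arm(targets=[[[0, 0, 0], [0.3, -0.4, -0.3], 0.4], [[0, 0, 0], [0.3, -0.8, -0.6], 0.4], [[0, 0, 0], [0.3, -1, -0.8], 0.4], [[0, 0, 0], [0.3, -1, -0.8], 0.4], [[0, 0, 0], [0.3, -1, -0.8], 0.4], [[0, 0, 0], [0.3, -1, -0.8], 0.4]])

```text
clock: 9.9
eef_pos: [0.4287, -0.1661, 0.28]
orientation: [179.8, -0.2, -173.8]
wrist_force: [-0.4, 1.3, 0.3]
opening: 0.6
gripper_force: 0.0
```

```bash
python3 - <<'E'
from h import *
d=save('wrist','w4');s=r.sense();print(s['eef_pos'],s['orientation'],s['q'],s['opening'])
E
```

```text
[ 0.42858434 -0.16572583  0.27993267] [ 179.80828514   -0.19887371 -173.72205566] [-2.82507132e+01 -6.54786778e+00  8.15700027e+01  4.68686494e-02
  1.05250368e+02 -1.24516104e+02] 0.5995153340649753
```

View pics/w4.png

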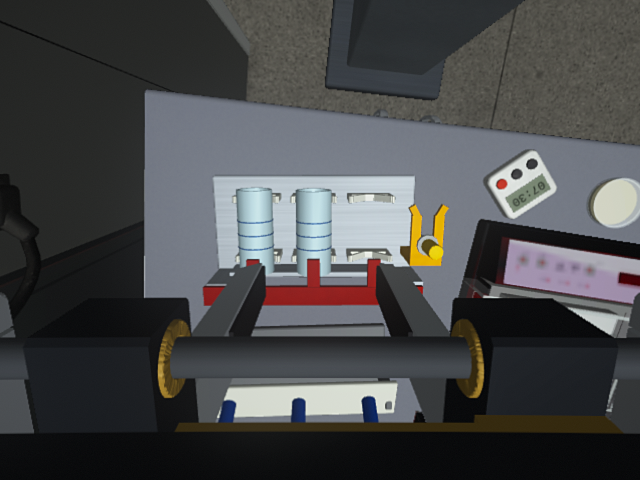

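```bash
cat > car.py <<'E'
from fit2 import *
c=np.array([.4542,-.1695,np.radians(6.2)])
def loc(v,p=c):
    d=v[:2]-p[:2];co,sn=np.cos(p[2]),np.sin(p[2]);return np.round([co*d[0]+sn*d[1],-sn*d[0]+co*d[1],v[2]],4)
def glob(x,y,z,p=c):
    co,sn=np.cos(p[2]),np.sin(p[2]);return np.array([p[0]+co*x-sn*y,p[1]+sn*x+co*y,z])
E
python3 - <<'E'
from car import *
for q in((100,430),(158,430),(160,495),(14,370),(14,428),(145,283),(187,283),(338,283),(381,283),(632,428)): print(q,loc(onz(*w(*q),.075)))
v=tri([t(389,258),s(491,313)]);print(loc(v))
print('scene knobtop',loc(onz(*s(491,311),.109)),'top',loc(onz(*t(388,258),.109)))
W4=load('w4'); print([loc(onz(W4,p,.075)).tolist() for p in((205,304),(205,287),(422,304))], proj(W4,glob(.094,-.085,.109)))
E
```

```text
(100, 430) [ 0.0784 -0.0926  0.075 ]
(158, 430) [ 0.0785 -0.0724  0.075 ]
(160, 495) [ 0.1029 -0.0744  0.075 ]
(14, 370) [ 0.0565 -0.1194  0.075 ]
(14, 428) [ 0.0777 -0.1224  0.075 ]
(145, 283) [ 0.0256 -0.0707  0.075 ]
(187, 283) [ 0.0255 -0.0564  0.075 ]
(338, 283) [ 0.0255 -0.0051  0.075 ]
(381, 283) [0.0254 0.0096 0.075 ]
(632, 428) [0.0777 0.0947 0.075 ]
[ 0.0964 -0.0861  0.1059]
scene knobtop [ 0.095  -0.0866  0.109 ] top [ 0.0958 -0.0847  0.109 ]
[[0.0764, -0.1202, 0.075], [0.0565, -0.1188, 0.075], [0.0767, 0.1203, 0.075]] [[230.52620486 333.2516103 ]]
```

Emit:
step_arm(targets=[[[0, 0, 0], [-0.35, -0.3, 0.25], 0.4], [[0, 0, 0], [-0.7, -0.6, 0.5], 0.4], [[0, 0, 0], [-0.99, -0.757, 0.7], 0.4], [[0, 0, 0], [-0.99, -0.757, 0.7], 0.4], [[0, 0, 0], [-0.99, -0.757, 0.7], 0.4], [[0, 0, 0], [-0.99, -0.757, 0.7], 0.4]])

```text
clock: 10.55
eef_pos: [0.5565, -0.2429, 0.1969]
orientation: [179.9, -0.2, -173.7]
wrist_force: [-0.6, 0.0, 1.2]
opening: 0.598
gripper_force: 0.0
```

```bash
python3 - <<'E'
from car import *
d=save('wrist','w5');q=r.sense();print(q['eef_pos'],q['orientation'],q['q'],q['opening'])
print(proj(d,[glob(.094,-.0845,.109),glob(.094,-.0845,.075)]))
cv2.imwrite('pics/w5c.png',cv2.resize(d['img'][100:420,160:500,::-1],None,fx=1.8,fy=1.8))
E
```

```text
[ 0.55665662 -0.24324606  0.19856948] [ 1.79958172e+02 -3.59843282e-02 -1.73713973e+02] [-2.89580606e+01  1.24804342e+01  7.08292070e+01  1.34895159e-02
  9.67438846e+01 -1.25242496e+02] 0.5974925022971733
[[318.63234394 239.98048835]
 [318.71877869 230.32210032]]
```

View pics/w5c.png

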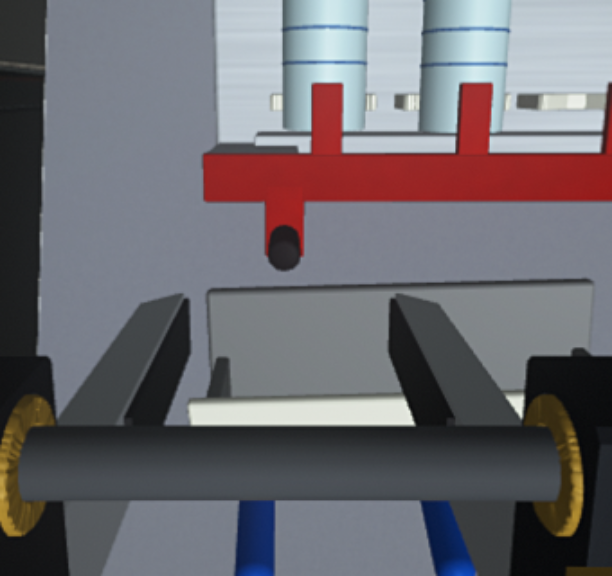

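The knob top is at (318,241), within a pixel of prediction. Descending and gripping.

Emit:
step_arm(targets=[[[0, 0, 0], [0, 0, 0.3], 0.4], [[0, 0, 0], [0, 0, 0.6], 0.4], [[0, 0, 0], [0, 0, 0.93], 0.4], [[0, 0, 0], [0, 0, 0.93], 0.4], [[0, 0, 0], [0, 0, 0.93], 0.4], [[0, 0, 0], [0, 0, 0.93], 1], [[0, 0, 0], [0, 0, 0.93], 1], [[0, 0, 0], [0, 0, 0.93], 1], [[0, 0, 0], [0, 0, 0.93], 1], [[0, 0, 0], [0, 0, 0.93], 1], [[0, 0, 0], [0, 0, 0.93], 1], [[0, 0, 0], [0, 0, 0.93], 1]])

```text
clock: 11.8
eef_pos: [0.5572, -0.2448, 0.087]
orientation: [-180.0, 0.0, -173.8]
wrist_force: [-0.7, -0.1, 1.1]
opening: 0.146
gripper_force: 20.0
```

Emit:
step_arm(targets=[[[0, 0, 0], [0, 0.05, 0], 1], [[0, 0, 0], [0, 0.1, 0], 1], [[0, 0, 0], [0, 0.15, 0], 1], [[0, 0, 0], [0, 0.2, 0], 1], [[0, 0, 0], [0, 0.24, 0], 1], [[0, 0, 0], [0, 0.265, 0], 1], [[0, 0, 0], [0, 0.265, 0], 1], [[0, 0, 0], [0, 0.265, 0], 1]])

```text
clock: 12.6
eef_pos: [0.5536, -0.2121, 0.0869]
orientation: [179.9, -0.0, -173.8]
wrist_force: [-0.4, 2.2, 2.9]
opening: 0.143
gripper_force: 20.0
```

Emit:
step_arm(targets=[[[0, 0, 0], [0, 0.01, 0], 1], [[0, 0, 0], [0, 0.02, 0], 1], [[0, 0, 0], [0, 0.025, 0], 1], [[0, 0, 0], [0, 0.025, 0], 1]])

```text
clock: 13.0
eef_pos: [0.5534, -0.211, 0.087]
orientation: [-179.9, 0.0, -173.8]
wrist_force: [-0.5, -4.4, -0.3]
opening: 0.138
gripper_force: 20.0
```

Emit:
step_arm(targets=[[[0, 0, 0], [0, 0, 0], 0.6], [[0, 0, 0], [0, 0, 0], 0.6], [[0, 0, 0], [0, 0, 0], 0.6], [[0, 0, 0], [0, 0, 0], 0.6], [[0, 0, 0], [0, 0, -0.3], 0.5], [[0, 0, 0], [0, 0, -0.6], 0.43], [[0, 0, 0], [0.3, 0.2, -1], 0.43], [[0, 0, 0], [0.6, 0.4, -1], 0.43], [[0, 0, 0], [0.784, 0.433, -1], 0.43], [[0, 0, 0], [0.784, 0.433, -1], 0.43], [[0, 0, 0], [0.784, 0.433, -1], 0.43], [[0, 0, 0], [0.784, 0.433, -1], 0.43]])

```text
clock: 14.2
eef_pos: [0.4549, -0.1688, 0.2063]
orientation: [180.0, -0.0, -173.8]
wrist_force: [0.5, -0.1, -0.4]
opening: 0.572
gripper_force: 0.0
```

```bash
python3 - <<'E'
from car import *
d=save('wrist','w6');q=r.sense();print(q['eef_pos'],q['orientation'],q['q'],q['opening'])
print('t2 mid/mouth/base proj',proj(d,[glob(0,0,.067),glob(-.046,0,.067),glob(.049,0,.067)]))
# kinematics fit
D=np.array([[67.43,5.03,78.60,96.46,.1575,.5265,.2046],[41.04,-17.90,92.51,105.4,.2425,.2855,.2648],[-12.32,-7.13,83.72,103.43,.4554,-.0412,.2654],[-12.69,1.15,88.96,89.52,.5108,-.0569,.1492],[-15.58,-14.92,101.48,93.5,.3899,-.0499,.1652],[-28.25,-6.55,81.57,105.25,.4286,-.1657,.2799],[-28.96,12.48,70.83,96.74,.5567,-.2432,.1986]])
q1,q2,q3=np.radians(D[:,:3]).T;x,y,z=D[:,4:].T
print('lat',-np.sin(q1)*x+np.cos(q1)*y)
rho=np.cos(q1)*x+np.sin(q1)*y
def f(p):return np.r_[p[0]+p[1]*np.sin(q2)+p[2]*np.sin(q2+q3+p[3])-rho,p[4]+p[1]*np.cos(q2)+p[2]*np.cos(q2+q3+p[3])-z]
g=least_squares(f,[0,.3,.3,0,.1]);print(g.x,np.abs(f(g.x)).max())
E
```

```text
[ 0.45491359 -0.16882733  0.20608547] [ 1.79947403e+02 -4.83279947e-02 -1.73798103e+02] [-2.70721224e+01 -3.26835178e+00  8.68445758e+01  1.75722750e-02
  9.64930379e+01 -1.23272020e+02] 0.5698677173404514
t2 mid/mouth/base proj [[318.84524097 224.68537078]
 [318.7932182  171.4195435 ]
 [318.89613792 277.77036586]]
lat [0.05663967 0.05611672 0.05691814 0.05670037 0.05665425 0.05690121
 0.05676375]
[ 1.88480088e-06  4.48160403e-01  5.09307003e-01  1.83411731e-01
 -2.05063118e-01] 0.0012405377313664534
```

View pics/w6.png

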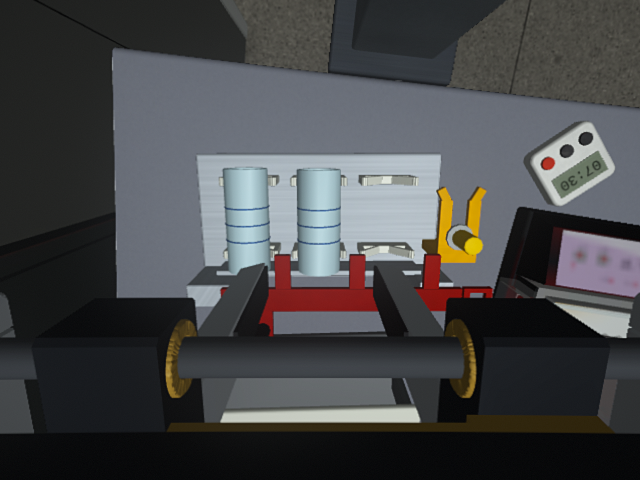

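Tube2's axis is at column 318, mouth at row 169 and base at row 275; the keeper is open and the pin is parked. I'll pick it with a 25° lean, which keeps the wrist in range when placing.

Emit:
step_arm(targets=[[[0, 0.045, 0], [-0.06, 0, 0.2], 0.43], [[0, 0.09, 0], [-0.12, 0, 0.4], 0.43], [[0, 0.139, 0], [-0.178, -0.005, 0.6], 0.43], [[0, 0.139, 0], [-0.178, -0.005, 0.79], 0.43], [[0, 0.139, 0], [-0.178, -0.005, 0.79], 0.43], [[0, 0.139, 0], [-0.178, -0.005, 0.79], 0.43], [[0, 0.139, 0], [-0.178, -0.005, 0.79], 0.43]])

```text
clock: 14.95
eef_pos: [0.4764, -0.1676, 0.1148]
orientation: [-179.9, -24.8, -173.9]
wrist_force: [0.9, 0.3, -0.1]
opening: 0.567
gripper_force: 0.0
```

```bash
cat >> car.py <<'E'
def units(target_p,Rt=None,q=None):
    "tool-frame shift (units of 120mm) and turn (units of 180deg) from the present pose"
    q=q or r.sense();R=Rn.from_euler('xyz',q['orientation'],degrees=True)
    sh=R.inv().apply(np.array(target_p)-q['eef_pos'])/.12
    tn=(R.inv()*Rt).as_rotvec()/np.pi if Rt is not None else None
    return np.round(sh,3),None if tn is None else np.round(tn,4)
E
python3 - <<'E'
from car import *
q=r.sense();print(q['eef_pos'],q['orientation'],q['q']);print(units(glob(-.016,0,.0298)))
E
```

```text
[ 0.47642544 -0.16757747  0.11478165] [-179.86043468  -24.75138594 -173.89394281] [ -18.71942629   19.31862551   75.59203821  -10.7533099   107.44791454
 -116.05645274]
(array([-0.007,  0.005,  0.777]), None)
```

Emit:
step_arm(targets=[[[0, 0, 0], [0, 0.005, 0.2], 0.43], [[0, 0, 0], [0, 0.005, 0.4], 0.43], [[0, 0, 0], [0, 0.005, 0.6], 0.43], [[0, 0, 0], [0, 0.005, 0.76], 0.43], [[0, 0, 0], [0, 0.005, 0.76], 0.43], [[0, 0, 0], [0, 0.005, 0.76], 0.43]])

```text
clock: 15.55
eef_pos: [0.4381, -0.1711, 0.0321]
orientation: [-179.9, -24.8, -173.9]
wrist_force: [0.1, 0.9, 0.0]
opening: 0.573
gripper_force: 0.0
```

Emit:
step_arm(targets=[[[0, 0, 0], [0, 0, 0], 1], [[0, 0, 0], [0, 0, 0], 1], [[0, 0, 0], [0, 0, 0], 1], [[0, 0, 0], [0, 0, 0], 1], [[0, 0, 0], [0, 0, 0], 1], [[0, 0, 0], [0, 0, 0], 1]], force=12)

```text
clock: 16.15
eef_pos: [0.4388, -0.1723, 0.0313]
orientation: [-179.7, -24.8, -173.9]
wrist_force: [2.0, -4.1, 6.2]
opening: 0.431
gripper_force: 12.0
```

Emit:
step_arm(targets=[[[0, 0, 0], [0.06, 0, -0.13], 1], [[0, 0, 0], [0.17, 0, -0.36], 1], [[0, 0, 0], [0.3, 0, -0.63], 1], [[0, 0, 0], [0.42, 0, -0.9], 1], [[0, 0, 0], [0.42, 0, -0.9], 1], [[0, 0, 0], [0.42, 0, -0.9], 1]])

```text
clock: 16.75
eef_pos: [0.4375, -0.17, 0.1487]
orientation: [180.0, -24.9, -173.8]
wrist_force: [0.2, 0.9, -1.1]
opening: 0.426
gripper_force: 12.0
```

```bash
cat > plc.py <<'E'
from car import *
Rp=Rn.from_euler('xyz',[-179.8,-24.8,-173.9],degrees=True)   # pick orientation
def tube_in_tool(tcp,ymid):
    m=Rp.inv().apply(glob(-.048,ymid,.047)-np.array(tcp));m[1]=0
    a=Rp.inv().apply(glob(-1,0,0)-glob(0,0,0));a[1]=0;return m,a/np.linalg.norm(a)
def place(rack,py,sdist,m,a):
    co,sn=np.cos(rack[2]),np.sin(rack[2]);Rr=Rn.from_euler('z',rack[2])
    n=Rr.apply([.342,0,.9397]);foot=np.r_[rack[:2],0]+Rr.apply([0,py,.085]);yr=Rr.apply([0,1,0])
    # tool frame basis (a, y, a x y) -> world (-n, yr, -n x yr)
    A=np.c_[a,[0,1,0],np.cross(a,[0,1,0])];B=np.c_[-n,yr,np.cross(-n,yr)]
    Rt=Rn.from_matrix(B@A.T);return foot+sdist*n-Rt.apply(m),Rt
rack=np.array([.6478,-.1676,np.radians(7.59)])
E
python3 - <<'E'
from plc import *
m,a=tube_in_tool([.4388,-.1723,.0313],0);print(m,a)
q=r.sense();print(q['eef_pos'],q['orientation'],q['q'],q['opening'])
for s_ in(.13,.0):
  p,Rt=place(rack,0,s_,m,a);print(s_,p,Rt.as_euler('xyz',degrees=True),units(p,Rt))
E
```

```text
[ 0.03598793  0.         -0.00066994] [0.90777613 0.         0.419455  ]
[ 0.43754056 -0.17003746  0.14870842] [ 179.9552276   -24.92294552 -173.76440421] [ -20.15830658   13.75870875   78.6973842   -11.44022351  109.79215898
 -118.14689266] 0.4264002294940713
0.13 [ 0.71747737 -0.15831543  0.23222539] [-180.           45.20104517 -172.41      ] (array([-1.819, -0.155, -1.613]), array([-0.0012, -0.3896, -0.008 ]))
0.0 [ 0.6734069  -0.16418786  0.11006439] [-180.           45.20104517 -172.41      ] (array([-1.912, -0.165, -0.534]), array([-0.0012, -0.3896, -0.008 ]))
```

Emit:
step_arm(targets=[[[0, -0.02, 0], [0.05, 0, -0.2], 1], [[0, -0.06, 0], [0.1, 0.01, -0.45], 1], [[0, -0.1, 0], [0.15, 0.02, -0.7], 1], [[0, -0.145, 0], [0.205, 0.02, -0.88], 1], [[0, -0.19, 0], [0.205, 0.02, -0.88], 1], [[0, -0.235, 0], [0.205, 0.02, -0.88], 1], [[0, -0.28, 0], [0.205, 0.02, -0.88], 1], [[0, -0.325, 0], [0.205, 0.02, -0.88], 1], [[0, -0.365, 0], [0.205, 0.02, -0.88], 1], [[0, -0.39, -0.008], [0.205, 0.02, -0.88], 1], [[0, -0.39, -0.008], [0.205, 0.02, -0.88], 1], [[0, -0.39, -0.008], [0.205, 0.02, -0.88], 1]])

```text
clock: 17.95
eef_pos: [0.4708, -0.1474, 0.2622]
orientation: [-179.9, 43.8, -174.0]
wrist_force: [-1.1, -0.9, -1.9]
opening: 0.431
gripper_force: 12.0
```

```bash
python3 - <<'E'
from plc import *
m,a=tube_in_tool([.4388,-.1723,.0313],0)
q=r.sense();print(q['eef_pos'],q['orientation'],q['q'],q['opening'])
for s_ in(.13,.0):
  p,Rt=place(rack,0,s_,m,a);print(s_,units(p,Rt))
R=Rn.from_euler('xyz',q['orientation'],degrees=True)
print('up',R.inv().apply([0,0,1]))
d=save('wrist','w7')
n=np.array([.342,0,.9397])
F=[glob(0,y,.085,rack) for y in(.08,0,-.08)];Tp=[glob(.342*.072,y,.085+.9397*.072,rack) for y in(.08,0,-.08)]
print(proj(d,F),proj(d,Tp))
E
```

```text
[ 0.47077542 -0.14739315  0.26219088] [-179.89925606   43.84103777 -174.0150222 ] [ -48.29704604  -30.56500642  111.88531541   35.9429825    73.0039688
 -147.00524832] 0.4312119630325728
0.13 (array([-1.295, -0.302,  1.59 ]), array([-0.0068, -0.0076, -0.0064]))
0.0 (array([-0.323, -0.312,  2.068]), array([-0.0068, -0.0076, -0.0064]))
up [-0.69265995 -0.00126821 -0.72126318]
[[355.93914558 208.2548857 ]
 [287.08077429 209.39962719]
 [218.76037038 210.50691199]] [[357.90871999 270.10563758]
 [286.33179925 270.9919589 ]
 [215.33139534 271.91223958]]
```

View pics/w7.png

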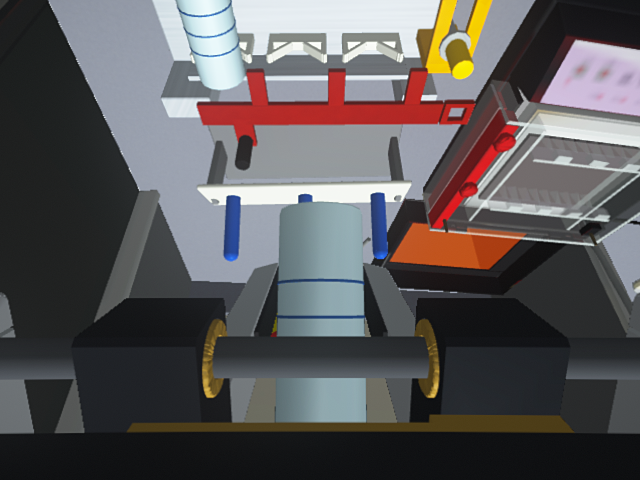

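```bash
cat > kin.py <<'E'
from car import *
# model: p=Rz(q1)[(0,s,h)+Ry(q2)(0,0,L1)+Ry(q23)((e,0,L2)+Rz(q4)((0,w,0)+Ry(q5)(v,0,Lt)))], R=...Rz(q6o-q6)
def fk(q,k):
    a=np.radians(q);E=lambda ax,t:Rn.from_euler(ax,t)
    L1,e,L2,s0,w,v,Lt,h=k
    R1=E('z',a[0]);R23=R1*E('y',a[1]+a[2]);R4=R23*E('z',a[3]);R5=R4*E('y',a[4])
    p=R1.apply([0,s0,h])+(R1*E('y',a[1])).apply([0,0,L1])+R23.apply([e,0,L2])+R4.apply([0,w,0])+R5.apply([v,0,Lt])
    return p,R5*E('z',np.pi/2*SG[0]+SG[1]*a[5])
SG=[1,1]
D=[([67.43,5.03,78.60,0,96.46,-5.9],(.1575,.5265,.2046),(-179.9,0,163.3)),([41.04,-17.90,92.51,-.08,105.42,-31.9],(.2425,.2855,.2648),(-179.93,0,162.92)),
([-12.32,-7.13,83.72,.06,103.43,-108.59],(.4554,-.0412,.2654),(179.94,0,-173.72)),([-12.69,1.15,88.96,0,89.52,-108.92],(.5108,-.0569,.1492),(-179.89,.35,-173.77)),
([-15.58,-14.92,101.48,.01,93.5,-111.79],(.3899,-.0499,.1652),(179.97,-.06,-173.79)),([-28.96,12.48,70.83,.01,96.74,-125.25],(.5567,-.2432,.1986),(179.96,0,-173.71)),
([-18.72,19.32,75.59,-10.75,107.45,-116.06],(.4764,-.1676,.1148),(-179.86,-24.75,-173.89)),([-20.16,13.76,78.70,-11.44,109.79,-118.15],(.4375,-.1700,.1487),(179.96,-24.92,-173.76)),
([-48.30,-30.57,111.89,35.94,73.0,-147.0],(.4708,-.1474,.2622),(-179.9,43.84,-174.01))]
best=None
for SG in([1,1],[1,-1],[-1,1],[-1,-1],[0,1],[2,1],[0,-1],[2,-1]):
    er=max(np.degrees((fk(q,[0]*8)[1].inv()*Rn.from_euler('xyz',o,degrees=True)).magnitude()) for q,p,o in D)
    if best is None or er<best[0]:best=(er,SG)
SG=best[1]
f=lambda k:np.concatenate([fk(q,k)[0]-p for q,p,o in D])
g=least_squares(f,[.45,.09,.45,.03,.03,0,.3,.1],x_scale=.1)
k=g.x
lo=np.array([-177.8,-43.3,15.7,-61.8,9.5,-147.]);hi=np.array([177.8,116.1,146.2,241.8,152.1,147.])
def ik(p,R,q0):
    def e(q):
        a,b=fk(q,k);return np.r_[(a-p)*1000,np.degrees((b.inv()*R).as_rotvec())*5]
    z=least_squares(e,np.clip(q0,lo+.1,hi-.1),bounds=(lo,hi));return z.x,np.sqrt(2*z.cost)
E
python3 - <<'E'
from kin import *
print(best,np.round(k,4),np.abs(g.fun).max())
W7=load('w7')
print('pin',proj(W7,glob(.009,.126,.094)),'knobtop',proj(W7,glob(.094,-.052,.109)), 'tooth tip',proj(W7,[glob(.0255,-.033,.075),glob(.077,-.086,.075)]))
from plc import *
n=np.array([.342,0,.9397]);R=[]
for y,tp,ft in((.08,(380,251),(378,195)),(-.08,(231,253),(233,197))):
    f0=np.array([0,y,.085]);R+=[(f0+n*.064,(W7,tp)),(f0,(W7,ft))]
rk=fit(R,[.65,-.17,.1])
m,a=tube_in_tool([.4388,-.1723,.0313],0)
for py in(.08,0,-.08):
  for sd in(.13,.0):
    p,Rt=place(rk,py,sd,m,a);
    for fl in(0,180):
        R2=Rt*Rn.from_euler('z',fl,degrees=True)
        sol=[ik(p,R2,q0) for q0 in([-48,-30,112,36,73,-147+fl],[-20,20,90,0,40,-110+fl],[-10,20,90,180,40,70-fl],[-20,20,90,90,40,0])]
        b=min(sol,key=lambda z:z[1]);print(py,sd,fl,np.round(b[0]),round(b[1],2))
E
```

```text
(np.float64(0.049795706223367216), [1, 1]) [4.490e-01 1.007e-01 4.999e-01 5.650e-02 1.000e-04 2.000e-04 3.507e-01
 1.527e-01] 8.440054835539418e-05
pin [[464.77155652  66.62835331]] knobtop [[240.5422294  164.77786241]] tooth tip [[253.30039071  72.79668789]
 [204.28965433 124.40148675]]
[ 0.62039157 -0.14831077] 7.397657727625308
[[0.3, 0.7], [-0.2, -0.5], [-0.4, 0.5], [0.3, -0.3]]
0.08 0.13 0 [ -19.   -7.   99.   25.   49. -127.] 0.0
0.08 0.13 180 [-19.  -7.  99.  25.  49.  53.] 0.0
0.08 0.0 0 [ -22.   -7.  114.   35.   37. -141.] 0.0
0.08 0.0 180 [-22.  -7. 114.  35.  37.  39.] 0.0
0 0.13 0 [ -28.   -3.   95.   31.   53. -137.] 0.0
0 0.13 180 [-28.  -3.  95.  31.  53.  43.] 0.0
0 0.0 0 [ -30.   -2.  108.   37.   42. -147.] 10.01
0 0.0 180 [-31.  -2. 109.  41.  43.  28.] 0.0
-0.08 0.13 0 [ -35.    3.   90.   35.   57. -144.] 0.0
-0.08 0.13 180 [-35.   3.  90.  35.  57.  36.] 0.0
-0.08 0.0 0 [ -35.    3.  101.   35.   47. -147.] 27.22
-0.08 0.0 180 [-39.   4. 103.  44.  47.  20.] 0.0
```

```bash
cat > rk.py <<'E'
from plc import *
def blobs(d):
    h=cv2.cvtColor(d['img'],cv2.COLOR_RGB2HSV);mk=cv2.inRange(h,(108,150,50),(125,255,255))
    n,l,st,ce=cv2.connectedComponentsWithStats(mk);return [(ce[i],st[i]) for i in range(1,n) if 25<st[i,4]<3000]
def rackfit(ds,x0,ref=36,tol=25):
    obs=[]
    for d in ds:
        bl=blobs(d)
        for y in(.08,0,-.08):
            P=np.array([.342*.0365,y,.085+.94*.0365]);u=proj(d,glob(*P,p=x0))[0]
            c_=[b for b in bl if np.linalg.norm(b[0]-u)<tol and b[1][3]>12]
            if c_:
                b=min(c_,key=lambda b:np.linalg.norm(b[0]-u));obs.append((P,(d,b[0])));print(y,np.round(b[0],1),b[1][2:].tolist())
    return fit(obs,x0)
E
python3 - <<'E'
from rk import *
print('old');rackfit([T,S],rack)
t1=save('top','top1');s1=save('scene','scene1')
x1=np.array([.6204,-.1483,.129])
print('new');rackfit([t1],x1);rackfit([s1],x1);rackfit([load('w7')],x1);
print(tri([(T,(308,260)),(S,(377,213))]))
m,a=tube_in_tool([.4388,-.1723,.0313],0)
for py in(.08,0):
  for dl in(0,-5,-10,-15,-20):
    o=[]
    for sd in(.13,0):
      p,Rt=place(x1,py,sd,m,a);foot=p+Rt.apply(m);ax=Rt.apply(a);Q=Rn.from_rotvec(-ax*np.radians(dl))
      from kin import ik
      z=ik(foot-(Q*Rt).apply(m),Q*Rt,[-20,-5,105,30,40,-140]);o+=[np.round(z[0]),round(z[1],1)]
    print(py,dl,*o)
E
```

```text
old
0.08 [410.7 223.8] [17, 35, 229]
0 [448.1 242.7] [17, 35, 245]
-0.08 [488.6 262. ] [20, 37, 288]
[ 0.64814614 -0.16767109] 6.736177532009021
[[0.2, 0.5], [0.0, -0.3], [-0.3, -0.1]]
new
[ 0.6204 -0.1483] 7.39115555718762
[]
0 [431.3 244.6] [17, 35, 241]
-0.08 [471.3 264.2] [19, 37, 286]
[ 0.62094619 -0.15078267] 7.35346541002523
[[0.0, 0.0], [-0.0, -0.0]]
0.08 [378.8 226. ] [17, 66, 878]
-0.08 [231.7 228. ] [16, 65, 861]
[ 0.61945491 -0.14860681] 7.411268059385211
[[0.3, 0.1], [-0.3, 0.1]]
[ 0.52116421 -0.03077765  0.18351985]
0.08 0 [ -19.   -7.   99.   25.   49. -127.] 0.0 [ -22.   -7.  114.   35.   37. -141.] 0.0
0.08 -5 [ -16.   -8.  100.   17.   45. -117.] 0.0 [ -19.   -8.  115.   27.   32. -129.] 0.0
0.08 -10 [ -13.   -9.  101.    8.   43. -106.] 0.0 [ -15.   -8.  115.   14.   29. -114.] 0.0
0.08 -15 [ -9.  -8. 101.  -3.  42. -93.] 0.0 [-11.  -8. 115.  -1.  27. -96.] 0.0
0.08 -20 [ -6.  -8. 101. -13.  42. -81.] 0.0 [ -7.  -7. 115. -17.  27. -77.] 0.0
0 0 [ -28.   -3.   95.   31.   53. -137.] 0.0 [ -30.   -2.  108.   37.   42. -147.] 10.0
0 -5 [ -25.   -4.   97.   25.   48. -129.] 0.0 [ -28.   -3.  111.   36.   37. -144.] 0.0
0 -10 [ -22.   -5.   98.   17.   45. -119.] 0.0 [ -25.   -5.  112.   27.   32. -133.] 0.0
0 -15 [ -19.   -6.   98.    8.   42. -108.] 0.0 [ -22.   -5.  113.   16.   28. -118.] 0.0
0 -20 [-16.  -6.  99.  -2.  40. -96.] 0.0 [ -18.   -5.  113.    0.   25. -100.] 0.0
```

```bash
cat >> plc.py <<'E'
rack=np.array([.6202,-.1495,np.radians(7.4)])
def place2(py,sd,m,a,dl,rk=None):
    p,Rt=place(rack if rk is None else rk,py,sd,m,a);f=p+Rt.apply(m);Q=Rn.from_rotvec(-Rt.apply(a)*np.radians(dl));return f-(Q*Rt).apply(m),Q*Rt
E
python3 - <<'E'
from plc import *
from kin import ik
m,a=tube_in_tool([.4388,-.1723,.0313],0)
q=r.sense()
for sd in(.13,.1,0):
  p,Rt=place2(0,sd,m,a,-12);print(sd,p,units(p,Rt),np.round(ik(p,Rt,[-25,-5,105,20,40,-125])[0]))
p,Rt=place2(0,.13,m,a,-12);mid=(p+q['eef_pos'])/2+[0,0,.01];print('mid',units(mid,Rt))
E
```

```text
0.13 [ 0.69000851 -0.14372581  0.23234275] (array([-1.124, -0.155,  1.447]), array([ 0.054 , -0.0073,  0.0235])) [ -21.   -6.   98.   14.   43. -115.]
0.1 [ 0.67983396 -0.14504726  0.20415175] (array([-0.9  , -0.156,  1.557]), array([ 0.054 , -0.0073,  0.0235])) [ -22.   -6.  102.   15.   40. -117.]
0 [ 0.64591881 -0.14945207  0.11018175] (array([-0.151, -0.162,  1.924]), array([ 0.054 , -0.0073,  0.0235])) [ -24.   -5.  112.   23.   30. -128.]
mid (array([-0.62 , -0.078,  0.664]), array([ 0.054 , -0.0073,  0.0235]))
```

Emit:
step_arm(targets=[[[0.02, 0, 0.008], [-0.2, -0.03, 0.2], 1], [[0.04, 0, 0.016], [-0.4, -0.06, 0.43], 1], [[0.054, -0.007, 0.0235], [-0.62, -0.078, 0.664], 1], [[0.054, -0.007, 0.0235], [-0.62, -0.078, 0.664], 1], [[0.054, -0.007, 0.0235], [-0.62, -0.078, 0.664], 1], [[0.054, -0.007, 0.0235], [-0.62, -0.078, 0.664], 1]])

```text
clock: 18.7
eef_pos: [0.5804, -0.146, 0.2582]
orientation: [-174.2, 45.4, -179.8]
wrist_force: [-0.1, -0.2, -0.2]
opening: 0.43
gripper_force: 12.0
```

```bash
cat > pl.py <<'E'
import sys
from plc import *
# usage: pl.py py dl tcp_x tcp_y tcp_z ymid s...
A=[float(x) for x in sys.argv[1:]]
m,a=tube_in_tool(A[2:5],A[5]);q=r.sense();print(q['eef_pos'],np.round(q['q'],1),q['opening'])
for sd in A[6:]:
    p,Rt=place2(A[0],sd,m,a,A[1]);print(sd,np.round(p,4),*units(p,Rt))
E
python3 pl.py 0 -12 .4388 -.1723 .0313 0 .13 .1 0
```

```text
[ 0.58035473 -0.14599359  0.25824766] [ -27.9  -20.9  107.3   18.3   51.1 -121.6] 0.42953864324982594
0.13 [ 0.69   -0.1437  0.2323] [-0.487  0.097  0.797] [-0.0003 -0.0001 -0.0001]
0.1 [ 0.6798 -0.145   0.2042] [-0.261  0.097  0.902] [-0.0003 -0.0001 -0.0001]
0.0 [ 0.6459 -0.1495  0.1102] [0.496 0.097 1.252] [-0.0003 -0.0001 -0.0001]
```

Emit:
step_arm(targets=[[[0, 0, 0], [-0.2, 0.04, 0.35], 1], [[0, 0, 0], [-0.4, 0.08, 0.65], 1], [[0, 0, 0], [-0.487, 0.097, 0.797], 1], [[0, 0, 0], [-0.487, 0.097, 0.797], 1], [[0, 0, 0], [-0.261, 0.097, 0.902], 1], [[0, 0, 0], [-0.261, 0.097, 0.902], 1], [[0, 0, 0], [-0.261, 0.097, 0.902], 1]])

```text
clock: 19.4
eef_pos: [0.679, -0.1458, 0.2045]
orientation: [-174.2, 45.5, -179.9]
wrist_force: [-0.2, 0.1, 1.4]
opening: 0.431
gripper_force: 12.0
```

```bash
python3 pl.py 0 -12 .4388 -.1723 .0313 0 .1 .03 0; python3 - <<'E'
from rk import *
t1=save('top','top2');s1=save('scene','scene2');w8=save('wrist','w8')
print([np.round(b[0]).tolist()+b[1].tolist() for b in blobs(w8)])
for d in(s1,w8):
    try: rackfit([d],rack)
    except Exception as e: print(e)
a=np.hstack([cv2.resize(s1['img'][160:360,360:560,::-1],(400,400),interpolation=cv2.INTER_CUBIC),cv2.resize(w8['img'][100:420,160:480,::-1],(400,400))])
cv2.imwrite('pics/c8.png',a)
E
```

```text
[ 0.67898946 -0.1458023   0.20448875] [ -21.7   -6.   101.7   15.2   40.3 -117. ] 0.43083112094309417
0.1 [ 0.6798 -0.145   0.2042] [-0.003  0.007  0.006] [-0.0007 -0.     -0.0007]
0.03 [ 0.6561 -0.1481  0.1384] [0.527 0.006 0.251] [-0.0007 -0.     -0.0007]
0.0 [ 0.6459 -0.1495  0.1102] [0.754 0.006 0.356] [-0.0007 -0.     -0.0007]
[[320.0, 280.0, 277, 279, 87, 6, 154], [321.0, 316.0, 277, 316, 88, 2, 171]]
0.08 [394.4 226.1] [15, 35, 206]
0 [431.4 244.6] [17, 35, 242]
-0.08 [471.4 264.1] [19, 37, 284]
[ 0.62145398 -0.15036552] 7.121279250024923
[[0.1, 0.2], [0.0, -0.1], [-0.2, -0.1]]
[ 0.6202 -0.1495] 7.400000000000001
[]
```

View pics/c8.png

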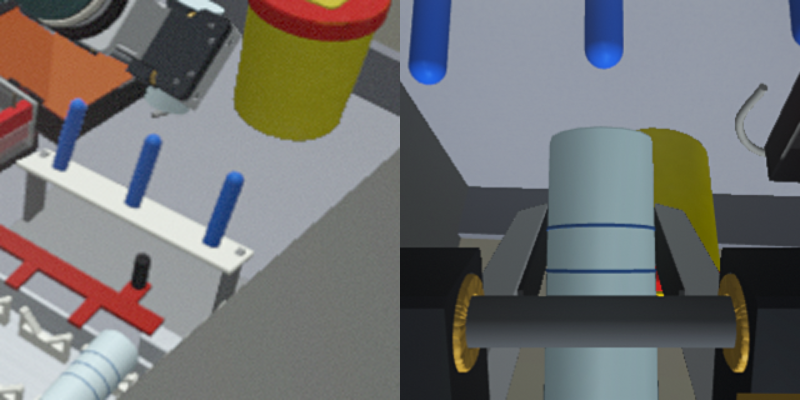

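Wrist view: tube mouth edge at crop (602,130) and peg 2's tip at (603,65), so they line up sideways and the gap is as expected. I'll check depth numerically.

```bash
python3 - <<'E'
from rk import *
d=load('w8');h=cv2.cvtColor(d['img'],cv2.COLOR_RGB2HSV)
for lo_ in((108,150,50),(105,120,30)):
    mk=cv2.inRange(h,lo_,(126,255,255))
    n,l,st,ce=cv2.connectedComponentsWithStats(mk)
    for i in range(1,n):
        if st[i,4]>300 and st[i,1]<150:
            x,y,w_,hh,_=st[i];print(st[i],[ (v,np.where(l[v]==i)[0][[0,-1]].tolist()) for v in range(max(y,60),y+hh-1,15)], 'bottom',y+hh-1)
q=np.load('pics/w8.npz')
Rr=Rn.from_euler('z',rack[2]);nn=Rr.apply([.342,0,.9397])
M=np.linalg.inv(d['view']);cam=M[:3,3]
for y in(.08,0,-.08):
    f=glob(0,y,.085,rack)
    for sd in(.03,.05,.064):
        P=f+nn*sd;v=P-cam;sd_=np.cross(v,nn);sd_/=np.linalg.norm(sd_)
        print(y,sd,proj(d,[P-sd_*.008,P,P+sd_*.008]).round(1).tolist())
E
```

```text
[ 468    0   43  140 4490] [(60, [469, 504]), (75, [470, 505]), (90, [471, 507]), (105, [472, 509]), (120, [474, 510]), (135, [479, 502])] bottom 139
[ 308   19   30  136 3094] [(60, [317, 336]), (75, [309, 336]), (90, [309, 337]), (105, [309, 337]), (120, [308, 337]), (135, [308, 337]), (150, [313, 333])] bottom 154
[ 167   42   36  126 3437] [(60, [175, 202]), (75, [174, 201]), (90, [173, 200]), (105, [171, 199]), (120, [170, 198]), (135, [169, 197]), (150, [167, 196]), (165, [175, 190])] bottom 167
[ 464    0   47  140 4987] [(60, [468, 504]), (75, [469, 506]), (90, [471, 507]), (105, [472, 509]), (120, [473, 510]), (135, [479, 502])] bottom 139
[ 308   19   31  136 3833] [(60, [309, 336]), (75, [308, 337]), (90, [308, 337]), (105, [308, 337]), (120, [308, 337]), (135, [308, 338]), (150, [312, 333])] bottom 154
[ 167   42   36  126 3524] [(60, [175, 202]), (75, [174, 201]), (90, [172, 200]), (105, [171, 200]), (120, [170, 198]), (135, [168, 197]), (150, [167, 196]), (165, [175, 191])] bottom 167
0.08 0.03 [[503.0, 50.1], [484.3, 55.3], [466.4, 60.4]]
0.08 0.05 [[507.0, 88.7], [487.8, 93.3], [469.4, 97.7]]
0.08 0.064 [[510.0, 116.8], [490.4, 120.9], [471.7, 124.7]]
0 0.03 [[336.0, 77.6], [320.8, 77.6], [305.5, 77.6]]
0 0.05 [[336.3, 112.5], [320.7, 112.5], [305.2, 112.5]]
0 0.064 [[336.5, 137.8], [320.7, 137.9], [305.0, 137.8]]
-0.08 0.03 [[197.9, 98.6], [183.1, 95.5], [167.9, 92.4]]
-0.08 0.05 [[195.7, 130.7], [180.6, 128.1], [165.0, 125.4]]
-0.08 0.064 [[194.1, 153.9], [178.7, 151.6], [162.9, 149.2]]
```

Emit:
step_arm(targets=[[[0, 0, 0], [0, 0.014, 0.02], 1], [[0, 0, 0], [0.15, 0.014, 0.09], 1], [[0, 0, 0], [0.3, 0.014, 0.16], 1], [[0, 0, 0], [0.42, 0.014, 0.215], 1], [[0, 0, 0], [0.527, 0.014, 0.265], 1], [[0, 0, 0], [0.6, 0.014, 0.3], 1], [[0, 0, 0], [0.68, 0.014, 0.336], 1], [[0, 0, 0], [0.68, 0.014, 0.336], 1], [[0, 0, 0], [0.68, 0.014, 0.336], 1]])

```text
clock: 20.45
eef_pos: [0.6518, -0.1476, 0.1182]
orientation: [-174.1, 45.5, -179.8]
wrist_force: [-0.6, -0.4, 0.2]
opening: 0.428
gripper_force: 12.0
```

```bash
python3 pl.py 0 -12 .4388 -.1723 .0313 0 .01 0
```

```text
[ 0.65179547 -0.14758334  0.11821071] [ -23.4   -4.7  111.1   21.9   30.7 -125.7] 0.4280365743961134
0.01 [ 0.6493 -0.149   0.1196] [ 0.006 -0.014 -0.021] [-0.0004  0.0003 -0.0002]
0.0 [ 0.6459 -0.1495  0.1102] [ 0.082 -0.014  0.013] [-0.0004  0.0003 -0.0002]
```

Emit:
step_arm(targets=[[[0, 0, 0], [0.024, 0, 0.011], 1], [[0, 0, 0], [0.045, 0, 0.02], 1], [[0, 0, 0], [0.045, 0, 0.02], 1], [[0, 0, 0], [0.045, 0, 0.02], 1]])

```text
clock: 20.85
eef_pos: [0.6495, -0.1477, 0.1124]
orientation: [-174.2, 45.5, -179.8]
wrist_force: [0.1, 0.4, 0.3]
opening: 0.428
gripper_force: 12.0
```

Emit:
step_arm(targets=[[[0, 0, 0], [0.015, 0, 0.007], 1], [[0, 0, 0], [0.015, 0, 0.007], 1], [[0, 0, 0], [0.015, 0, 0.007], 1]])

```text
clock: 21.15
eef_pos: [0.6487, -0.1477, 0.1103]
orientation: [-174.2, 45.5, -179.8]
wrist_force: [-0.1, 0.6, -0.6]
opening: 0.428
gripper_force: 12.0
```

Emit:
step_arm(targets=[[[0, 0, 0], [0.012, 0, 0.005], 1], [[0, 0, 0], [0.012, 0, 0.005], 1], [[0, 0, 0], [0.012, 0, 0.005], 1]])

```text
clock: 21.45
eef_pos: [0.6482, -0.1478, 0.109]
orientation: [-174.1, 45.5, -179.8]
wrist_force: [-0.4, -0.4, -1.0]
opening: 0.431
gripper_force: 12.0
```

Emit:
step_arm(targets=[[[0, 0, 0], [0.012, 0, 0.005], 1], [[0, 0, 0], [0.012, 0, 0.005], 1], [[0, 0, 0], [0.012, 0, 0.005], 1]])

```text
clock: 21.75
eef_pos: [0.6484, -0.1479, 0.109]
orientation: [-174.1, 45.6, -179.8]
wrist_force: [0.0, 2.8, 4.7]
opening: 0.423
gripper_force: 12.0
```

Emit:
step_arm(targets=[[[0, 0, 0], [0.012, 0, 0.005], 1], [[0, 0, 0], [0.012, 0, 0.005], 1], [[0, 0, 0], [0.012, 0, 0.005], 1]])

```text
clock: 22.05
eef_pos: [0.6485, -0.148, 0.109]
orientation: [-174.1, 45.7, -179.8]
wrist_force: [-1.0, 2.8, 7.1]
opening: 0.43
gripper_force: 12.0
```

Emit:
step_arm(targets=[[[0, 0, 0], [0, 0, 0], 0.5], [[0, 0, 0], [0, 0, 0], 0.42], [[0, 0, 0], [0, 0, 0], 0.42], [[0, 0, 0], [0, 0, 0], 0.42], [[0, 0, 0], [0, 0, -0.15], 0.42], [[0, 0, 0], [0, 0, -0.4], 0.42], [[0, 0, 0], [0, 0, -0.7], 0.42], [[0, 0, 0], [0, 0, -1], 0.42], [[0, 0, 0], [0, 0, -1], 0.42], [[0, 0, 0], [0, 0, -1], 0.42]])

```text
clock: 23.05
eef_pos: [0.5619, -0.1363, 0.1903]
orientation: [-174.1, 45.5, -179.8]
wrist_force: [-0.3, 0.1, 0.8]
opening: 0.581
gripper_force: 0.0
```

```bash
python3 - <<'E'
from rk import *
from kin import ik,fk,k
d=save('wrist','w9');save('scene','s9');q=r.sense();print(q['eef_pos'],q['orientation'],q['q'],q['opening'])
rackfit([d],rack);rackfit([load('s9')],rack)
# options for tube3 pick with flipped / unflipped yaw and its place on peg3
for fl in(0,180):
    Rpk=Rp*Rn.from_euler('z',fl,degrees=True)
    p=glob(-.016,-.066,.0298)
    print(fl,np.round(ik(p,Rpk,[-25,20,80,-11,108,-120+fl])[0]),[round(x,3) for x in p])
E
```

```text
[ 0.56163699 -0.13586231  0.18765065] [-174.26202007   45.31461523 -179.8635427 ] [ -27.81363917  -21.7822549   115.92641299   20.53727127   43.89853902
 -124.97153622] 0.5781728625422082
0.08 [425.9 229.5] [27, 100, 2061]
-0.08 [223.8 238.5] [22, 88, 1597]
[ 0.61995503 -0.14852918] 7.669662089211231
[[0.3, 0.0], [-0.4, 0.3]]
-0.08 [471.3 264.2] [19, 37, 280]
[ 0.62088153 -0.1508623 ] 7.401264871433624
[[0.0, -0.0]]
0 [ -26.   22.   82.  -13.   97. -121.] [np.float64(0.445), np.float64(-0.237), np.float64(0.03)]
180 [-26.  22.  82. -13.  97.  59.] [np.float64(0.445), np.float64(-0.237), np.float64(0.03)]
```

```bash
python3 - <<'E'
from plc import *
from kin import ik
pre=glob(-.016+.042,-.066,.0298+.0907)
w=pre+[0,0,.1];print(w,pre,units(w,Rp),np.round(ik(w,Rp,[-25,20,80,-11,108,-120])))if 0 else print(w,pre,units(w,Rp))
m,a=tube_in_tool([.4388,-.1723,.0313],0)
for py in(-.08,.08):
  for dl in(-12,-16,-20,-25):
    print(py,dl,[(np.round(z[0]).tolist(),round(z[1],1)) for z in(ik(*place2(py,sd,m,a,dl),[-30,0,105,20,40,-125]) for sd in(.1,0))])
E
```

```text
[ 0.48717588 -0.23230598  0.2205    ] [ 0.48717588 -0.23230598  0.1205    ] (array([ 0.243, -0.862, -0.552]), array([-0.0331,  0.387 , -0.0549]))
-0.08 -12 [([-30.0, -1.0, 97.0, 23.0, 43.0, -129.0], np.float64(0.0)), ([-33.0, 0.0, 107.0, 33.0, 34.0, -142.0], np.float64(0.0))]
-0.08 -16 [([-28.0, -2.0, 98.0, 17.0, 40.0, -121.0], np.float64(0.0)), ([-30.0, -1.0, 108.0, 26.0, 30.0, -132.0], np.float64(0.0))]
-0.08 -20 [([-25.0, -2.0, 99.0, 9.0, 37.0, -111.0], np.float64(0.0)), ([-28.0, -1.0, 109.0, 16.0, 27.0, -121.0], np.float64(0.0))]
-0.08 -25 [([-22.0, -2.0, 99.0, -2.0, 36.0, -98.0], np.float64(0.0)), ([-24.0, -1.0, 109.0, 1.0, 24.0, -102.0], np.float64(0.0))]
0.08 -12 [([-12.0, -9.0, 104.0, 5.0, 39.0, -102.0], np.float64(0.0)), ([-14.0, -8.0, 115.0, 9.0, 28.0, -108.0], np.float64(0.0))]
0.08 -16 [([-9.0, -9.0, 104.0, -4.0, 38.0, -91.0], np.float64(0.0)), ([-11.0, -8.0, 115.0, -4.0, 27.0, -92.0], np.float64(0.0))]
0.08 -20 [([-6.0, -8.0, 104.0, -14.0, 39.0, -81.0], np.float64(0.0)), ([-7.0, -7.0, 115.0, -17.0, 27.0, -77.0], np.float64(0.0))]
0.08 -25 [([-3.0, -7.0, 104.0, -24.0, 41.0, -68.0], np.float64(0.0)), ([-4.0, -6.0, 114.0, -31.0, 30.0, -60.0], np.float64(0.0))]
```

Emit:
step_arm(targets=[[[0, 0, 0], [0, -0.1, -0.3], 0.42], [[-0.003, 0.04, -0.006], [0.05, -0.3, -0.5], 0.42], [[-0.007, 0.08, -0.011], [0.15, -0.5, -0.55], 0.42], [[-0.01, 0.12, -0.017], [0.2, -0.7, -0.55], 0.42], [[-0.014, 0.165, -0.023], [0.243, -0.862, -0.552], 0.42], [[-0.018, 0.21, -0.03], [0.243, -0.862, -0.552], 0.42], [[-0.022, 0.255, -0.036], [0.243, -0.862, -0.552], 0.42], [[-0.026, 0.3, -0.042], [0.243, -0.862, -0.552], 0.42], [[-0.03, 0.345, -0.049], [0.243, -0.862, -0.552], 0.42], [[-0.0331, 0.387, -0.0549], [0.243, -0.862, -0.552], 0.42], [[-0.0331, 0.387, -0.0549], [0.243, -0.862, -0.552], 0.42], [[-0.0331, 0.387, -0.0549], [0.243, -0.862, -0.552], 0.42]])

```text
clock: 24.35
eef_pos: [0.4878, -0.2321, 0.219]
orientation: [-179.9, -24.9, -173.8]
wrist_force: [-0.0, -0.7, 0.9]
opening: 0.581
gripper_force: 0.0
```

```bash
python3 - <<'E'
from plc import *
q=r.sense();print(q['eef_pos'],q['orientation'],q['q'],q['opening'])
pre=glob(-.016+.042,-.066,.0298+.0907);print(units(pre,Rp))
d=save('wrist','w10')
# tube3 centre check: light-cyan columns
h=cv2.cvtColor(d['img'],cv2.COLOR_RGB2HSV);mk=cv2.inRange(h,(85,25,120),(105,110,255));n,l,st,ce=cv2.connectedComponentsWithStats(mk)
print([(st[i].tolist(),ce[i].round().tolist()) for i in range(1,n) if st[i,4]>800]);print(proj(d,[glob(x,-.066,.067) for x in(-.048,0,.02)]))
E
```

```text
[ 0.48776596 -0.23213728  0.21899314] [-179.88827502  -24.85893805 -173.80939016] [ -23.61872468   20.72023015   61.87181995  -13.87523432  118.53805282
 -124.20854151] 0.5814115931558492
(array([-0.34 ,  0.001,  0.747]), array([ 0.0003, -0.0003,  0.0005]))
[([271, 215, 79, 103, 3814], [320.0, 266.0])]
[[319.91972046 214.98483648]
 [319.87818888 265.13665462]
 [319.86009278 286.89930139]]
```

Emit:
step_arm(targets=[[[0, 0, 0], [-0.12, 0, 0.25], 0.42], [[0, 0, 0], [-0.24, 0, 0.5], 0.42], [[0, 0, 0], [-0.34, 0, 0.747], 0.42], [[0, 0, 0], [-0.34, 0, 0.747], 0.42], [[0, 0, 0], [-0.34, 0, 0.747], 0.42], [[0, 0, 0], [-0.34, 0, 0.747], 0.42]])

```text
clock: 25.0
eef_pos: [0.4879, -0.2337, 0.1276]
orientation: [-179.5, -24.3, -174.1]
wrist_force: [-0.4, -0.6, -0.3]
opening: 0.582
gripper_force: 0.0
```

```bash
python3 -c "
from plc import *
print(r.sense()['eef_pos'],units(glob(-.016,-.066,.0298),Rp))"
```

```text
[ 0.48786972 -0.23368338  0.12758454] (array([-0.013,  0.018,  0.888]), array([-0.0013,  0.0026, -0.0008]))
```

Emit:
step_arm(targets=[[[0, 0, 0], [0, 0, 0.2], 0.42], [[0, 0, 0], [0, 0, 0.45], 0.42], [[0, 0, 0], [0, 0, 0.65], 0.42], [[0, 0, 0], [0, 0, 0.825], 0.42], [[0, 0, 0], [0, 0, 0.825], 0.42], [[0, 0, 0], [0, 0, 0.825], 0.42], [[0, 0, 0], [0, 0, 0.825], 0.42]])

```text
clock: 25.7
eef_pos: [0.448, -0.2386, 0.0365]
orientation: [-179.5, -24.4, -174.0]
wrist_force: [0.1, -0.7, 0.1]
opening: 0.577
gripper_force: 0.0
```

Emit:
step_arm(targets=[[[0, 0, 0], [0, 0, 0], 1], [[0, 0, 0], [0, 0, 0], 1], [[0, 0, 0], [0, 0, 0], 1], [[0, 0, 0], [0, 0, 0], 1], [[0, 0, 0], [0, 0, 0], 1], [[0, 0, 0], [0, 0, 0], 1]])

```text
clock: 26.3
eef_pos: [0.4469, -0.2379, 0.035]
orientation: [-179.6, -24.5, -173.9]
wrist_force: [2.6, 0.6, 5.0]
opening: 0.429
gripper_force: 12.0
```

```bash
python3 -c "
from plc import *
q=r.sense();print(q['eef_pos'],q['orientation'],units(glob(-.016,-.066,.0298),Rp))"
```

```text
[ 0.44691887 -0.23794043  0.03498601] [-179.6481675   -24.53393787 -173.94570246] (array([-0.008,  0.011,  0.044]), array([-0.0007,  0.0015, -0.0002]))
```

Emit:
step_arm(targets=[[[0, 0, 0], [0.06, 0, -0.13], 1], [[0, 0, 0], [0.17, 0, -0.36], 1], [[0, 0, 0], [0.3, 0, -0.63], 1], [[0, 0, 0], [0.42, 0, -0.9], 1], [[0, 0, 0], [0.42, 0, -0.9], 1], [[0, 0, 0], [0.42, 0, -0.9], 1]])

```text
clock: 26.9
eef_pos: [0.4453, -0.2374, 0.1531]
orientation: [-179.7, -24.6, -173.9]
wrist_force: [0.2, 0.5, -0.3]
opening: 0.426
gripper_force: 12.0
```

```bash
python3 pl.py -.08 -14 .4469 -.2379 .0350 -.066 .13; python3 - <<'E'
from plc import *
from kin import ik
m,a=tube_in_tool([.4469,-.2379,.035],-.066);p,Rt=place2(-.08,.13,m,a,-14)
w=np.array([.50,-.235,.27]);print(m,units(w,Rt),np.round(ik(w,Rt,[-30,-10,100,20,50,-125])[0]))
E
```

```text
[ 0.44529117 -0.23743304  0.15307594] [ -25.6   16.8   74.3  -13.7  109.5 -124. ] 0.42641510250711295
0.13 [ 0.6971 -0.2231  0.2345] [-1.626 -0.111 -1.491] [ 0.0388 -0.3862  0.0647]
[0.03531471 0.         0.00309454] (array([-0.008, -0.034, -1.075]), array([ 0.0388, -0.3862,  0.0647])) [ -47.  -26.  109.   30.   61. -140.]
```

Emit:
step_arm(targets=[[[0.002, -0.02, 0.003], [0, 0, -0.2], 1], [[0.006, -0.06, 0.01], [0, -0.01, -0.45], 1], [[0.01, -0.1, 0.017], [0, -0.02, -0.7], 1], [[0.014, -0.145, 0.024], [0, -0.034, -1], 1], [[0.019, -0.19, 0.032], [0, -0.034, -1], 1], [[0.023, -0.235, 0.039], [0, -0.034, -1], 1], [[0.028, -0.28, 0.047], [0, -0.034, -1], 1], [[0.033, -0.325, 0.054], [0, -0.034, -1], 1], [[0.037, -0.365, 0.061], [0, -0.034, -1], 1], [[0.0388, -0.3862, 0.0647], [0, -0.034, -1], 1], [[0.0388, -0.3862, 0.0647], [0, -0.034, -1], 1], [[0.0388, -0.3862, 0.0647], [0, -0.034, -1], 1]])

```text
clock: 28.1
eef_pos: [0.4947, -0.2354, 0.2602]
orientation: [-173.4, 45.3, 178.9]
wrist_force: [0.1, -0.1, 0.2]
opening: 0.428
gripper_force: 12.0
```

```bash
python3 pl.py -.08 -14 .4469 -.2379 .0350 -.066 .13 .1; python3 - <<'E'
from rk import *
d=save('wrist','w11');rackfit([d],rack);rackfit([save('scene','s11')],rack)
E
```

```text
[ 0.49473915 -0.23544893  0.26021242] [ -48.   -26.4  110.6   30.1   60.5 -140.7] 0.4278360524263181
0.13 [ 0.6971 -0.2231  0.2345] [-1.032  0.289  1.323] [ 0.0004 -0.0014 -0.0006]
0.1 [ 0.687  -0.2244  0.2063] [-0.806  0.289  1.429] [ 0.0004 -0.0014 -0.0006]
0.08 [522.7 205.3] [25, 76, 1335]
-0.08 [353.6 194.2] [14, 26, 272]
[ 0.59980833 -0.14566867] -6.429044898204134
[[1.1, 0.7], [-1.3, -0.1]]
-0.08 [471.4 264.1] [19, 37, 280]
[ 0.62114697 -0.15083116] 7.402487501780831
[[0.0, -0.0]]
```

Emit:
step_arm(targets=[[[0, 0, 0], [-0.2, 0.05, 0.2], 1], [[0, 0, 0], [-0.4, 0.1, 0.45], 1], [[0, 0, 0], [-0.55, 0.145, 0.66], 1], [[0, 0, 0], [-0.55, 0.145, 0.66], 1], [[0, 0, 0], [-0.55, 0.145, 0.66], 1]])

```text
clock: 28.7
eef_pos: [0.6004, -0.2285, 0.2523]
orientation: [-173.3, 45.4, 179.2]
wrist_force: [0.4, -0.9, -0.0]
opening: 0.427
gripper_force: 12.0
```

Emit:
step_arm(targets=[[[0, 0, 0], [-0.2, 0.05, 0.2], 1], [[0, 0, 0], [-0.4, 0.1, 0.45], 1], [[0, 0, 0], [-0.482, 0.144, 0.663], 1], [[0, 0, 0], [-0.482, 0.144, 0.663], 1], [[0, 0, 0], [-0.256, 0.144, 0.769], 1], [[0, 0, 0], [-0.256, 0.144, 0.769], 1], [[0, 0, 0], [-0.256, 0.144, 0.769], 1], [[0, 0, 0], [-0.256, 0.144, 0.769], 1]])

```text
clock: 29.5
eef_pos: [0.6881, -0.2252, 0.212]
orientation: [-173.1, 45.7, 179.1]
wrist_force: [0.9, 0.2, -0.7]
opening: 0.427
gripper_force: 12.0
```

```bash
python3 pl.py -.08 -14 .4469 -.2379 .0350 -.066 .1 .02 0; python3 - <<'E'
from rk import *
d=save('wrist','w12');h=cv2.cvtColor(d['img'],cv2.COLOR_RGB2HSV)
mk=cv2.inRange(h,(105,120,30),(126,255,255));n,l,st,ce=cv2.connectedComponentsWithStats(mk)
for i in range(1,n):
    if st[i,4]>300 and st[i,1]<150:
        x,y,w_,hh,_=st[i];print(st[i],[(v,np.where(l[v]==i)[0][[0,-1]].tolist()) for v in range(max(y,60),y+hh-1,20)])
Rr=Rn.from_euler('z',rack[2]);nn=Rr.apply([.342,0,.9397]);cam=np.linalg.inv(d['view'])[:3,3]
for y in(-.08,):
    for sd in(.03,.05,.064):
        P=glob(0,y,.085,rack)+nn*sd;v=P-cam;s_=np.cross(v,nn);s_/=np.linalg.norm(s_);print(sd,proj(d,[P+s_*.008,P,P-s_*.008]).round(1).tolist())
mk=cv2.inRange(h,(85,25,120),(105,110,255));n,l,st,ce=cv2.connectedComponentsWithStats(mk);print([st[i].tolist() for i in range(1,n) if st[i,4]>800])
E
```

```text
[ 0.6880575  -0.22523563  0.21204593] [ -29.    -2.2   97.4   20.    41.9 -124.9] 0.42713211054181655
0.1 [ 0.687  -0.2244  0.2063] [0.041 0.01  0.026] [-0.0005  0.0008  0.    ]
0.02 [ 0.6598 -0.228   0.1312] [0.646 0.01  0.304] [-0.0005  0.0008  0.    ]
0.0 [ 0.653  -0.2288  0.1124] [0.798 0.01  0.373] [-0.0005  0.0008  0.    ]
[ 309   20   30  132 3645] [(60, [310, 337]), (80, [309, 337]), (100, [309, 338]), (120, [309, 338]), (140, [309, 338])]
0.03 [[306.5, 76.1], [321.3, 76.1], [336.2, 76.1]]
0.05 [[306.1, 110.1], [321.3, 110.1], [336.5, 110.1]]
0.064 [[305.9, 134.8], [321.3, 134.8], [336.7, 134.8]]
[[454, 0, 77, 58, 3628], [444, 48, 89, 43, 2185], [454, 81, 81, 41, 2234], [447, 114, 92, 85, 6280], [284, 200, 78, 78, 5681], [283, 278, 80, 34, 2487], [283, 314, 81, 22, 1705], [284, 378, 82, 44, 3504]]
```

Emit:
step_arm(targets=[[[0, 0, 0], [0.04, 0.018, 0.041], 1], [[0, 0, 0], [0.19, 0.018, 0.11], 1], [[0, 0, 0], [0.34, 0.018, 0.18], 1], [[0, 0, 0], [0.46, 0.018, 0.235], 1], [[0, 0, 0], [0.58, 0.018, 0.29], 1], [[0, 0, 0], [0.65, 0.018, 0.322], 1], [[0, 0, 0], [0.72, 0.018, 0.352], 1], [[0, 0, 0], [0.72, 0.018, 0.352], 1], [[0, 0, 0], [0.72, 0.018, 0.352], 1]])

```text
clock: 30.45
eef_pos: [0.6576, -0.227, 0.1187]
orientation: [-173.2, 45.6, 179.1]
wrist_force: [-0.2, 1.1, 0.6]
opening: 0.431
gripper_force: 12.0
```

Emit:
step_arm(targets=[[[0, 0, 0], [0.024, 0, 0.011], 1], [[0, 0, 0], [0.045, 0, 0.02], 1], [[0, 0, 0], [0.045, 0, 0.02], 1], [[0, 0, 0], [0.045, 0, 0.02], 1]])

```text
clock: 30.85
eef_pos: [0.6552, -0.227, 0.1126]
orientation: [-173.2, 45.5, 179.1]
wrist_force: [-0.2, 0.3, -1.8]
opening: 0.426
gripper_force: 12.0
```

Emit:
step_arm(targets=[[[0, 0, 0], [0.015, 0, 0.007], 1], [[0, 0, 0], [0.015, 0, 0.007], 1], [[0, 0, 0], [0.015, 0, 0.007], 1]])

```text
clock: 31.15
eef_pos: [0.6553, -0.2272, 0.1123]
orientation: [-173.2, 45.6, 179.1]
wrist_force: [-0.8, 1.9, 4.5]
opening: 0.427
gripper_force: 12.0
```

```bash
python3 pl.py -.08 -14 .4469 -.2379 .0350 -.066 0
```

```text
[ 0.65529549 -0.22724804  0.11226581] [ -31.3   -0.6  108.    29.2   31.8 -136.9] 0.4267484546460692
0.0 [ 0.653  -0.2288  0.1124] [ 0.012 -0.015 -0.012] [-0.0001  0.0006  0.0001]
```

Emit:
step_arm(targets=[[[0, 0, 0], [0.01, 0, 0.004], 1], [[0, 0, 0], [0.01, 0, 0.004], 1], [[0, 0, 0], [0.01, 0, 0.004], 1]])

```text
clock: 31.45
eef_pos: [0.6554, -0.2273, 0.1123]
orientation: [-173.2, 45.8, 179.1]
wrist_force: [-1.0, 3.2, 6.6]
opening: 0.426
gripper_force: 12.0
```

Emit:
step_arm(targets=[[[0, 0, 0], [0, 0, 0], 0.5], [[0, 0, 0], [0, 0, 0], 0.42], [[0, 0, 0], [0, 0, 0], 0.42], [[0, 0, 0], [0, 0, 0], 0.42], [[0, 0, 0], [0, 0, -0.15], 0.42], [[0, 0, 0], [0, 0, -0.4], 0.42], [[0, 0, 0], [0, 0, -0.7], 0.42], [[0, 0, 0], [0, 0, -1], 0.42], [[0, 0, 0], [0, 0, -1], 0.42], [[0, 0, 0], [0, 0, -1], 0.42]])

```text
clock: 32.45
eef_pos: [0.5692, -0.2119, 0.1934]
orientation: [-173.2, 45.6, 179.1]
wrist_force: [-0.0, 0.7, -0.5]
opening: 0.577
gripper_force: 0.0
```

```bash
python3 - <<'E'
from plc import *
q=r.sense();print(q['eef_pos'],q['orientation'],q['q'],q['opening'])
Rd=Rn.from_euler('xyz',[180,0,-173.8],degrees=True)
# knob open position from gripped TCP (.5534,-.2110)
w=np.array([.5534,-.2110,.25]);print(units(w,Rd))
E
```

```text
[ 0.56916306 -0.21194645  0.19338123] [-173.15131908   45.56016276  179.08271675] [ -36.34780616  -17.04267714  112.14527656   26.30065254   45.0886074
 -134.54411609] 0.5771344280192754
(array([-0.245, -0.045, -0.422]), array([-0.0517,  0.2504, -0.0525]))
```

Emit:
step_arm(targets=[[[0, 0, 0], [-0.1, 0, -0.2], 0.42], [[-0.009, 0.043, -0.009], [-0.2, -0.02, -0.4], 0.42], [[-0.018, 0.086, -0.018], [-0.245, -0.045, -0.422], 0.42], [[-0.027, 0.129, -0.027], [-0.245, -0.045, -0.422], 0.42], [[-0.036, 0.172, -0.036], [-0.245, -0.045, -0.422], 0.42], [[-0.044, 0.215, -0.045], [-0.245, -0.045, -0.422], 0.42], [[-0.0517, 0.2504, -0.0525], [-0.245, -0.045, -0.422], 0.42], [[-0.0517, 0.2504, -0.0525], [-0.245, -0.045, -0.422], 0.42], [[-0.0517, 0.2504, -0.0525], [-0.245, -0.045, -0.422], 0.42], [[-0.0517, 0.2504, -0.0525], [-0.245, -0.045, -0.422], 0.42]])

```text
clock: 33.45
eef_pos: [0.5529, -0.2105, 0.2487]
orientation: [179.9, -0.1, -173.8]
wrist_force: [-0.9, 0.3, 0.3]
opening: 0.58
gripper_force: 0.0
```

```bash
python3 - <<'E'
from plc import *
q=r.sense();print(q['eef_pos'],q['orientation'])
Rd=Rn.from_euler('xyz',[180,0,-173.8],degrees=True)
for z in(.15,.087):print(units([.5534,-.2110,z],Rd))
E
```

```text
[ 0.55293153 -0.21049631  0.24873307] [ 1.79902909e+02 -6.40201990e-02 -1.73781457e+02]
(array([-0.004, -0.006,  0.823]), array([ 0.0005, -0.0004,  0.0001]))
(array([-0.005, -0.007,  1.348]), array([ 0.0005, -0.0004,  0.0001]))
```

Emit:
step_arm(targets=[[[0, 0, 0], [-0.004, -0.005, 0.3], 0.42], [[0, 0, 0], [-0.004, -0.005, 0.6], 0.42], [[0, 0, 0], [-0.004, -0.005, 0.823], 0.42], [[0, 0, 0], [-0.004, -0.005, 0.823], 0.42]])

```text
clock: 33.85
eef_pos: [0.5502, -0.2099, 0.1468]
orientation: [179.7, -0.4, -173.8]
wrist_force: [-0.4, 0.3, -0.4]
opening: 0.583
gripper_force: 0.0
```

Emit:
step_arm(targets=[[[0, 0, 0], [0, 0, 0.25], 0.42], [[0, 0, 0], [0, 0, 0.52], 0.42], [[0, 0, 0], [0, 0, 0.52], 0.42], [[0, 0, 0], [0, 0, 0.52], 0.42], [[0, 0, 0], [0, 0, 0.52], 1], [[0, 0, 0], [0, 0, 0.52], 1], [[0, 0, 0], [0, 0, 0.52], 1], [[0, 0, 0], [0, 0, 0.52], 1], [[0, 0, 0], [0, 0, 0.52], 1], [[0, 0, 0], [0, 0, 0.52], 1]], force=20)

```text
clock: 34.85
eef_pos: [0.5539, -0.211, 0.0885]
orientation: [179.9, -0.1, -173.8]
wrist_force: [-0.2, 0.7, 0.9]
opening: 0.145
gripper_force: 20.0
```

Emit:
step_arm(targets=[[[0, 0, 0], [0, -0.05, 0], 1], [[0, 0, 0], [0, -0.1, 0], 1], [[0, 0, 0], [0, -0.15, 0], 1], [[0, 0, 0], [0, -0.2, 0], 1], [[0, 0, 0], [0, -0.24, 0], 1], [[0, 0, 0], [0, -0.265, 0], 1], [[0, 0, 0], [0, -0.275, 0], 1], [[0, 0, 0], [0, -0.275, 0], 1]])

```text
clock: 35.65
eef_pos: [0.5576, -0.2445, 0.0885]
orientation: [180.0, -0.0, -173.8]
wrist_force: [-0.2, -0.1, 2.5]
opening: 0.142
gripper_force: 20.0
```

Emit:
step_arm(targets=[[[0, 0, 0], [0, -0.01, 0], 1], [[0, 0, 0], [0, -0.02, 0], 1], [[0, 0, 0], [0, -0.02, 0], 1], [[0, 0, 0], [0, -0.02, 0], 1]])

```text
clock: 36.05
eef_pos: [0.5577, -0.2448, 0.0885]
orientation: [179.8, -0.1, -173.7]
wrist_force: [-0.7, 5.2, 4.1]
opening: 0.146
gripper_force: 20.0
```

Emit:
step_arm(targets=[[[0, 0, 0], [0, 0, 0], 0.6], [[0, 0, 0], [0, 0, 0], 0.6], [[0, 0, 0], [0, 0, 0], 0.6], [[0, 0, 0], [0, 0, 0], 0.6], [[0, 0, 0], [0, 0, -0.3], 0.6], [[0, 0, 0], [0, 0, -0.6], 0.6], [[0, 0, 0], [0, 0, -1], 0.6], [[0, 0, 0], [0, 0, -1], 0.6], [[0, 0, 0], [0, 0, -1], 0.6]])

```text
clock: 36.95
eef_pos: [0.5586, -0.2471, 0.2103]
orientation: [-179.9, 0.1, -173.8]
wrist_force: [-0.3, 0.5, -0.6]
opening: 0.399
gripper_force: 0.0
```

Emit:
step_arm(targets=[[[0, 0, 0], [0.4, 0, -0.3], 0.5], [[0, 0, 0], [0.8, 0, -0.6], 0.5], [[0, 0, 0], [1, 0, -0.8], 0.5], [[0, 0, 0], [1, 0, -0.8], 0.5], [[0, 0, 0], [1, 0, -0.8], 0.5], [[0, 0, 0], [1, 0, -0.8], 0.5]])

```text
clock: 37.55
eef_pos: [0.4388, -0.2591, 0.3015]
orientation: [179.7, -0.2, -173.7]
wrist_force: [0.8, 1.0, -0.1]
opening: 0.502
gripper_force: 0.0
```

```bash
python3 - <<'E'
from rk import *
s1=save('scene','s13');w=save('wrist','w13')
a=np.hstack([cv2.resize(s1['img'][160:380,270:560,::-1],(448,340),interpolation=cv2.INTER_CUBIC),cv2.resize(w['img'][110:430,60:380,::-1],(340,340))])
b=cv2.resize(s1['img'][190:330,190:560,::-1],(788,240));cv2.imwrite('pics/c13.png',np.vstack([a,b[:, :788]]))
# bystander shift, before/after
for c0,c1,box in(('top0',save('top','t13'),(slice(290,335),slice(215,310))),('scene0',s1,(slice(240,310),slice(195,275)))):
    A=load(c0)['img'][box].astype(int);B=c1['img'][box].astype(int);print(c0,np.abs(A-B).mean())
E
```

```text
top0 0.914541910331384
scene0 2.639642857142857
```

View pics/c13.png

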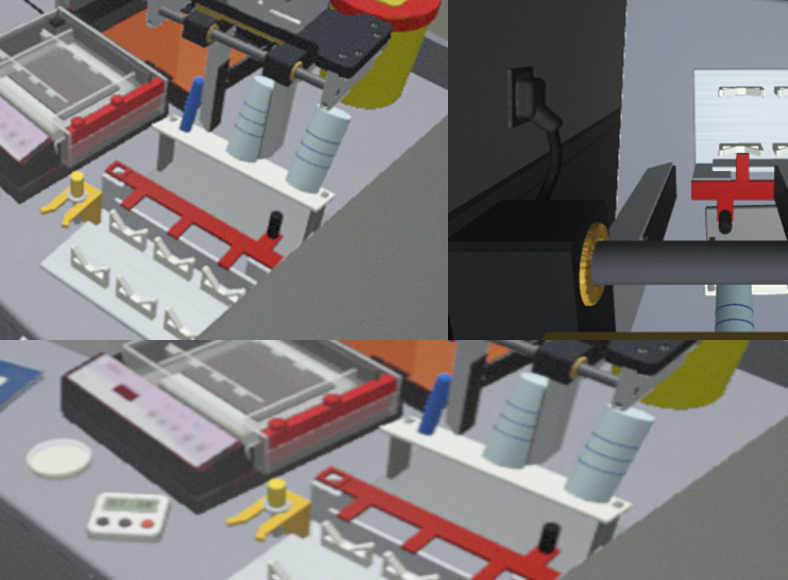

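Both tubes sit on pegs 2 and 3 with rims on the board. The keeper is home, the pin is hanging at the slot's closed end, the timer and dish are in place, and the gripper is clear.

```bash
python3 -c "
from station import r
print(r.sign_off())"
```

```text
the job is handed in; nothing more can be done
None
```

The job is done and handed in at about 38 s: pin parked, both tubes present (tube2, tube3; tube1 was absent) on pegs 2 and 3, keeper opened and slid home again, timer and dish undisturbed; the rack was found shifted about 3 cm mid-run and placements were corrected for it, and no judging result was returned.

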